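# Put the forming mandrel away in its drawer cradle

## Task

Put the steel mandrel away: pull the drawer of the low tool chest well open, lay the standing mandrel on its side in the two notched saddles inside, with its foot disc down in the gap between the end stop and the nearest saddle, then push the drawer fully shut. Set the mandrel down gently, without letting it topple or drop, and do not knock the pipe offcut or the two brass canopies out of place.

Things in the scene. Friction and masses are not known exactly. Their poses are not given: they have to be found in the camera images.
- mandrel: Steel mandrel, upright at the start on the bench left or right of the chest: foot disc 48 mm diameter x 14 mm thick, then a plain round shank 28 mm in diameter with a hemispherical nose; 120 mm overall; 0.5 to 0.8 kg, centre of mass about 48 mm above the foot. Origin: centre of the foot's underside; z runs along the shank from foot to nose.
- mandrel_nose (a point): The tip of the mandrel's round nose, 120 mm from the foot's underside along the mandrel's z. Axes as the mandrel's.
- chest: Low wooden tool chest, fixed, turned a little about the vertical: 220 mm deep (x), 280 mm wide (y), 100 mm tall. Origin: centre of its underside. Its front, with the drawer, is the face at x = -110 mm, towards the robot. A small dish stands on its top at the rear.
- drawer (a joint): Opening of the chest's single drawer in m: 0 shut with its front flush with the chest's, 0.16 at its stop. It starts shut or up to 0.03 open, slides with about 2.5 N friction and stays where it is left.
- drawer_handle (a point): Middle of the drawer's level bar handle: round bar 11 mm thick, 110 mm long along y, axis 42 mm in front of the drawer's face, 74 mm above the bench; posts to the face 50 mm either side. Axes as the chest's; moves with the drawer, which opens along -x. The drawer front is 12 mm thick, its top 87 mm above the bench; the drawer's sides and back reach 46 mm.
- cradle (a point): In the drawer, moving with it; axes as the chest's. Lies on the line, along y, where the mandrel's axis must come to rest: 80 mm behind the drawer's face, mid width, 30 mm above the drawer floor, 46 mm above the bench. Two wooden saddles with 90 degree V notches, 12 mm thick in y, 62 mm wide in x, tops level with this line, stand centred at y = -40 and +30 mm.
- foot_place (a point): Where the centre of the foot's underside comes to rest: on the cradle line at y = -65 mm from cradle, 5 mm play each way, so the nose points to +y. An end stop 24 mm tall stands at y = -78 to -70 mm from cradle and leaves a 24 mm gap up to the saddle for the foot disc. Low steel punches lie beyond the stop. Axes as the chest's.
- pipe: Bystander: plain brass pipe offcut standing upright, 42 mm in diameter, 95 mm tall. Origin: centre of its underside.
- canopy_a: Bystander: brass pendant canopy, a low dome 110 mm in diameter, 56 mm tall with its small neck. Origin: centre of its underside.
- canopy_b: Bystander: a second brass canopy like the first, on the other side of the chest.
Not all that is in view belongs to the job. Of the things shaped like the mandrel, the steel one is meant.

How it is judged:
By the outcome, as a careful person would: the job done as asked, in the order asked, and still so for the second after the job is handed in, with the robot touching nothing.
It also fails if it takes over 61 s, if anything falls off the work surface, if the arm or the gripper's body presses on something with over 40 N, if the wrist force passes 120 N, or if a joint passes its speed limit or range.

## Robot

A 6-joint arm with a two-finger parallel gripper is mounted at the origin on the work surface. World frame = base frame: x ahead of the robot, y to its left, z up, the work surface at z = 0. Lengths are in m, angles in rad, forces in N, time in s.
With the tool pointing down it reaches from about 0.35 to 0.925 m from the base axis. Payload 6.4 kg.
Tool frame: the origin (TCP) lies at the very end of the fingers, on their centre line; the grasp point (between the pads) lies 19 mm behind it; z points along the fingers, y is the direction in which the jaws open and shut (so a half turn about z gives the same grasp; the last joint's range is limited). The gripper opens to 94 mm and grips with 3 to 60 N. Pads are 16 mm wide; open, the fingers measure 119 mm over their backs; the gripper's body (75 mm by 177 mm) begins 78 mm behind the grasp point.
Start: joints at [0.982, 0.245, 1.558, -0, 1.339, -0.174], TCP at [0.262, 0.595, 0.205] pointing down, gripper open.
Joint ranges: [-3.13, 3.13], [-1.02, 2.26], [0.13, 2.54], [-0.95, 4.09], [0.21, 2.88], [-2.74, 2.74]. Speed limits (rad/s): [2.57, 2.57, 3.14, 3.14, 3.14, 3.14].

## Interface

Orientations are given as a rotation vector (axis times angle).
In Python, from cell import state, snapshot, camera_model, job_done, look_for, pinpoint gives the robot as it stands.
- The arm moves only by the tool move_arm, never from a script. Its argument "deltas" is a list of rows, each a list of 7 numbers: the turn, a rotation vector about the world's x, y, z scaled (see below), then the shift along the world's x, y, z scaled (see below), then the gripper command: -1 is fully open, 1 is shut, values between are in proportion. In form: [[wx, wy, wz, x, y, z, jaw], ...]. A call has 1 to 12 rows; each row shifts and turns the pose as measured when the row begins; what a row does not reach is not made up. The controller multiplies each number of a shift by 0.05 m and each number of a turn by 180 degrees. A row lasts 1/8 s, in which the tool goes at most 62.5 mm and 10.7 degrees, less where a joint would pass 70% of its speed; a pose out of reach is approached as far as the arm can. A call with a number of a shift or a turn outside -1 to 1 is refused whole. A call with a gripper value outside its range is refused whole. The fingers move at their own pace and stop on an object; the grip force is fixed at half the most. Time passes only in rows, so rows that do not move let the fingers close. It gives the time, the measured TCP pose, the force and the opening at its end, in the units of the state.
- state(): the state, without advancing time (a new reading comes with each control period).
- snapshot(name): name is "side" or "top"; returns the picture (480x640x3 uint8, red, green, blue); there is no depth.
- camera_model(name): a dict with "camera_matrix" (3x3 intrinsics, pixels), "R" (3x3) and "t" (3): a world point X has camera coordinates R X + t. Camera axes: x right, y down, z forward; pixel columns grow to the right and rows downward; lengths in m; the calibration is good to about 2 mm. A picture is of the moment at which its call begins. camera_model takes no time and is no camera call.
- job_done(): hands the job in, once; it reports no verdict.
Trained networks look in the newest picture that a camera, given by its name, has taken for a name from the list of things; names that differ only in an ending like _2 or _b are one class to them, and where a whole thing is asked for, a point or a joint stands for the part that bears it (a point fixed in the world has none). Each returns a list of dicts, best first, with "conf" (0 to 1); they miss things now and then, are a little off and sometimes report something else, mostly with a low value. They report only what shows in the picture. A call takes as long as a camera call. They do not tell look-alikes from the thing itself.
- look_for(camera, query): "box" ([left, top, right, bottom] in pixels, round what is visible of it).
- pinpoint(camera, query): "at" ([column, row] in pixels: a listed point, or the origin of a listed thing).
The state is a dict: "clock": time; "joint_pos": joint angles; "joint_vel": joint speeds; "effort": joint torques, N m; "tool_pos": TCP position; "tool_rot": TCP orientation; "contact_force": force on the tool from outside, world axes, zero at the start; "ft_torque": the same for the moment, N m; "finger_gap": opening from 0.0 (shut) to 1.0 (fully open).
Only numpy, scipy, OpenCV 4.12 (cv2) and the standard library are available. Lean on these libraries where they do the work, as an engineer would, in place of code of your own. Each camera call takes 0.05 s, during which the arm holds its last target.

## Working session

There is one attempt and no reset: what is moved stays moved. The work goes in short steps, Python scripts to look and compute and a tool call to move; the robot and the scene stay as the last step left them, time stands still between calls to the robot, and variables do not carry over. Pictures are saved under pics/ and viewed, and the job is handed in when it is done.

Besides the shell and the picture viewer there is one more tool, called after "Emit:" by a JSON object that holds its "api" and its "payload", one argument or row to a line. move_arm: Moves the arm, as the interface text tells. Its arguments: {"type":"object","properties":{"deltas":{"type":"array","items":{"type":"array","items":{"type":"number"}}}},"required":["deltas"]}

```bash
mkdir -p pics; ls; cat > h.py <<'E'
import numpy as np, cv2
from cell import *
def cm(n):
    c=camera_model(n); return np.array(c["camera_matrix"]),np.array(c["R"]),np.array(c["t"])
def onplane(n,px,z):
    K,R,t=cm(n); d=R.T@np.linalg.inv(K)@np.array([px[0],px[1],1.]); c=-R.T@t
    return c+d*(z-c[2])/d[2]
def proj(n,X):
    K,R,t=cm(n); p=K@(R@np.array(X)+t); return p[:2]/p[2]
def tri(pa,pb,a="side",b="top"):
    A=[]
    for n,px in((a,pa),(b,pb)):
        K,R,t=cm(n); P=K@np.c_[R,t]; A+= [px[0]*P[2]-P[0],px[1]*P[2]-P[1]]
    X=np.linalg.svd(np.array(A))[2][-1]; return X[:3]/X[3]
def save(n,f):
    im=np.array(snapshot(n)); cv2.imwrite(f,im[:,:,::-1]); return im
E
python3 - <<'E'
from h import *
print(state())
for n in("side","top"):
    save(n,f"pics/{n}0.png"); K,R,t=cm(n); print(n,K.tolist(),(-R.T@t).round(3),R.round(3).tolist())
    for q in("mandrel","mandrel_nose","drawer_handle","cradle","foot_place","chest","pipe","canopy_a"):
        print(q,[(np.round(d["at"],1).tolist(),round(d["conf"],2)) for d in pinpoint(n,q)][:4])
E
```

```text
pics
{'clock': 0.0, 'joint_pos': array([ 9.81904094e-01,  2.45805574e-01,  1.55894071e+00, -1.38352231e-05,
        1.33866657e+00, -1.74113746e-01]), 'joint_vel': array([ 5.80564719e-04,  1.04647600e-03, -2.10101315e-03, -7.93061367e-05,
       -1.70808664e-03, -8.08413534e-04]), 'effort': array([ 8.20424066e-04, -4.15832055e+01, -3.14599907e+01,  6.85466733e-02,
        3.31483560e-02, -1.32847053e-04]), 'tool_pos': array([0.26163042, 0.5944055 , 0.20439019]), 'tool_rot': array([-6.46730012e-01, -3.07362303e+00,  2.66090804e-03]), 'contact_force': array([ 0.54205029, -0.05246197, -0.25229876]), 'ft_torque': array([-0.02366246,  0.03555937,  0.01954793]), 'finger_gap': 0.999079114898091}
side [[523.0889934005431, 0.0, 331.78634117989145], [0.0, 523.0889934005431, 239.12096553231626], [0.0, 0.0, 1.0]] [ 0.198 -0.817  0.622] [[0.901, -0.433, -0.016], [-0.234, -0.455, -0.859], [0.364, 0.778, -0.512]]
mandrel [([325.1, 452.7], 0.91), ([319.5, 397.5], 0.84), ([388.8, 394.5], 0.66)]
mandrel_nose [([394.4, 337.3], 0.97), ([325.6, 392.5], 0.93), ([317.6, 340.9], 0.84), ([352.1, 303.7], 0.8)
[... 154 characters left out ...]
], 0.71)]
pipe [([231.7, 211.6], 0.66)]
canopy_a [([300.4, 198.8], 0.69), ([453.3, 371.2], 0.61)]
top [[623.9291017365819, 0.0, 315.87473313107756], [0.0, 623.9291017365819, 243.02050700146359], [0.0, 0.0, 1.0]] [ 0.26  -0.014  1.582] [[-0.0, -1.0, 0.001], [-0.979, -0.0, -0.204], [0.204, -0.001, -0.979]]
mandrel [([459.3, 325.6], 0.84), ([426.6, 311.1], 0.7), ([406.8, 277.3], 0.58)]
mandrel_nose [([413.8, 267.8], 0.88), ([449.1, 264.0], 0.85), ([432.1, 305.6], 0.58), ([474.9, 317.8], 0.54)]
drawer_handle [([287.1, 243.9], 0.63)]
cradle []
foot_place []
chest [([283.3, 189.7], 0.94)]
pipe [([167.4, 286.6], 0.91)]
canopy_a [([178.2, 219.4], 0.85), ([440.5, 223.5], 0.8), ([168.1, 285.9], 0.22)]
```

View pics/side0.png

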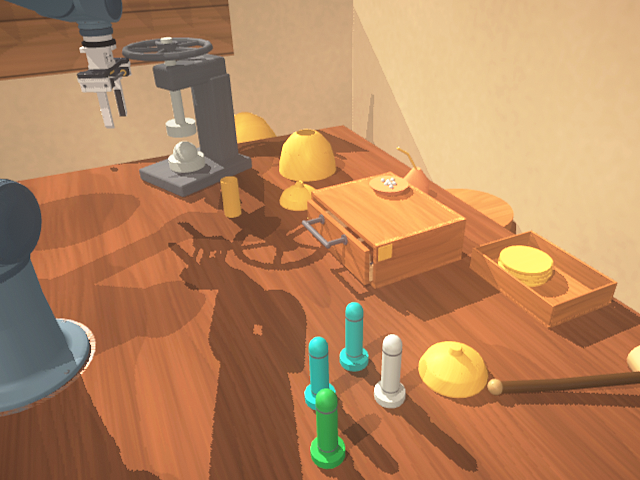

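View pics/top0.png

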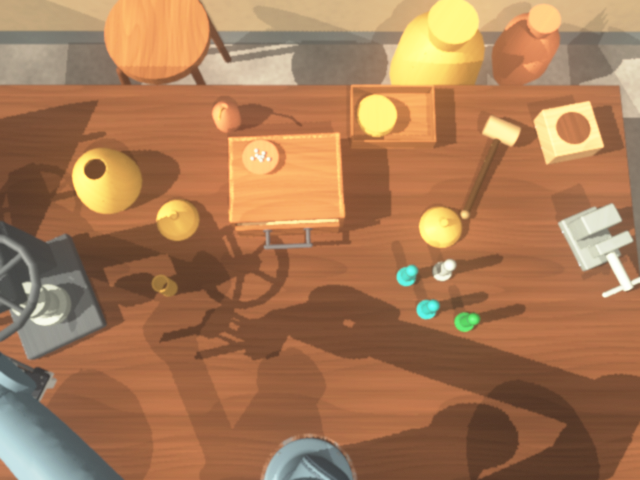

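```bash
python3 - <<'E'
import cv2
a=cv2.imread("pics/side0.png")[270:470,270:530]; b=cv2.imread("pics/top0.png")[190:350,380:510]
a=cv2.resize(a,(520,400),interpolation=cv2.INTER_CUBIC);a=cv2.resize(a,(780,600),interpolation=cv2.INTER_CUBIC)
cv2.imwrite("pics/c1.png",a); cv2.imwrite("pics/c2.png",cv2.resize(b,None,fx=3.7,fy=3.7,interpolation=cv2.INTER_CUBIC))
E
```

```text
(no output)
```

View pics/c1.png

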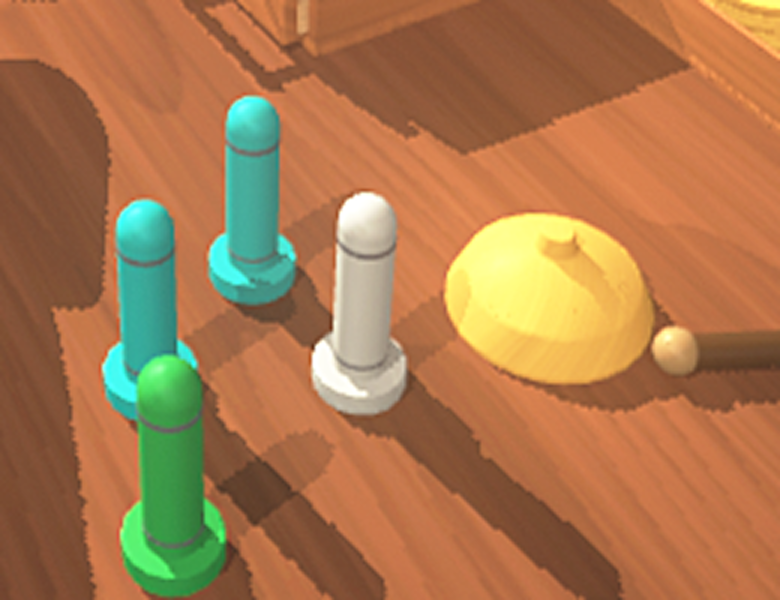

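View pics/c2.png

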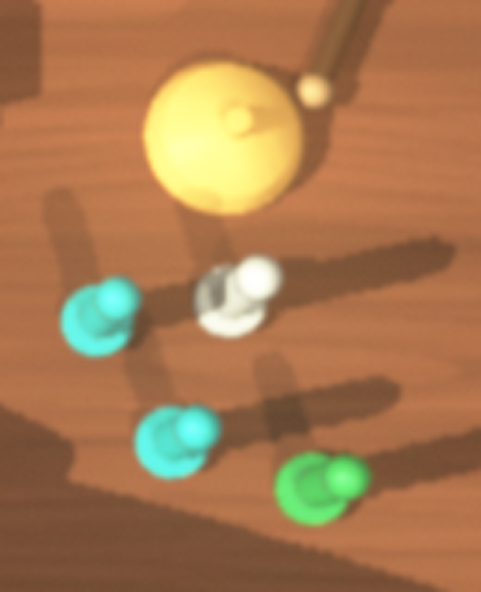

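Four mandrel-shaped pieces show: cyan (side 354,335), cyan (318,370), green (326,430) and grey-white metallic (390,370). The grey one fits "steel", and the crops confirm it as plain metal while the others are painted. In the top view it stands near (442,272). Next I'll measure positions.

```bash
python3 - <<'E'
from h import *
def T(n,a,b):
    X=tri(a,b); print(n,X.round(4),'err',(proj("side",X)-a).round(1),(proj("top",X)-b).round(1))
T("handle",[312.5,232],[287.1,243.9])
T("steelnose",[392.5,337.3],[449.1,264.0])
for z,p in((.12,[449.1,264]),): print("nose top",onplane("top",p,z))
print("nose side@.12",onplane("side",[392,335],.12),"foot side",onplane("side",[389,395],0))
print("pins top nose",[onplane("top",p,.12).round(3).tolist() for p in([413.8,267.8],[432.1,305.6],[474.9,317.8])])
print("pins side foot",[onplane("side",p,0).round(3).tolist() for p in([353,360],[319.5,397.5],[325.1,452.7])])
print("canopies",onplane("top",[440.5,223.5],0),onplane("top",[178.2,219.4],0),"pipe",onplane("top",[167.4,286.6],0))
# chest top corners z=.1
for p in([229,137],[340,134],[344,219],[230,224]): print("corner",onplane("top",p,.1).round(4))
a=cv2.imread("pics/top0.png")[120:260,215:365]; cv2.imwrite("pics/c3.png",cv2.resize(a,None,fx=4,fy=4,interpolation=cv2.INTER_CUBIC))
a=cv2.imread("pics/side0.png")[160:300,290:480]; cv2.imwrite("pics/c4.png",cv2.resize(a,None,fx=4,fy=4,interpolation=cv2.INTER_CUBIC))
E
```

```text
handle [0.5684 0.0562 0.077 ] err [ 2.5 -0.7] [-0.4  1.5]
steelnose [ 0.5161 -0.334   0.1147] err [-0.8  0.2] [ 0.1 -0.3]
nose top [ 0.5144027  -0.33257632  0.12      ]
nose side@.12 [ 0.51587268 -0.33471397  0.12      ] foot side [ 0.51566789 -0.33601648  0.        ]
pins top nose [[0.505, -0.248, 0.12], [0.415, -0.288, 0.12], [0.387, -0.387, 0.12]]
pins side foot [[0.501, -0.244, 0.0], [0.417, -0.293, 0.0], [0.383, -0.386, 0.0]]
canopies [ 0.64242902 -0.34099284  0.        ] [0.65340353 0.34355509 0.        ] pipe [0.47675338 0.36320616 0.        ]
corner [0.842  0.2028 0.1   ]
corner [ 0.8501 -0.0766  0.1   ]
corner [ 0.6296 -0.0846  0.1   ]
corner [0.617 0.194 0.1  ]
```

View pics/c3.png

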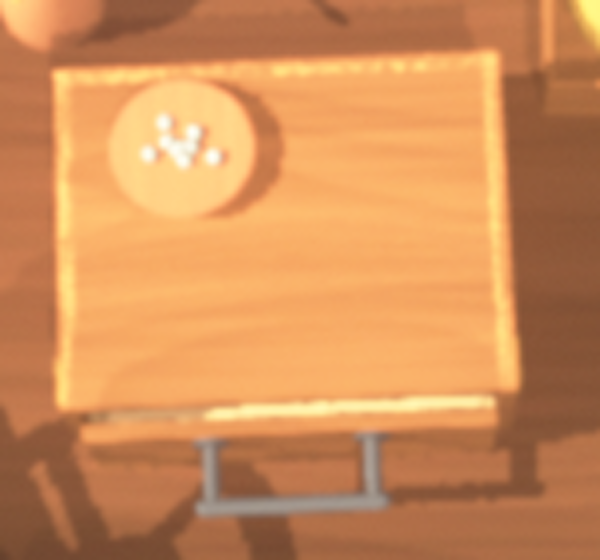

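View pics/c4.png

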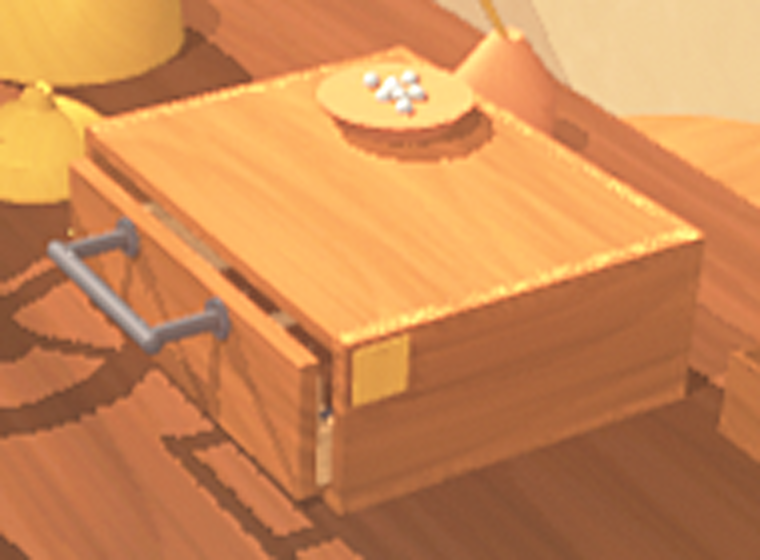

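```bash
python3 - <<'E'
from h import *
from scipy.optimize import least_squares
E0=onplane("top",[264.4,247],.074);E1=onplane("top",[311.7,244.7],.074);print(E0,E1,(E0+E1)/2,np.linalg.norm(E0-E1))
# side bar ends  crop4: (52,246)->, (152,343)
s0=np.array([290+52/4,160+246/4]);s1=np.array([290+152/4,160+343/4])
print(onplane("side",s0,.074),onplane("side",s1,.074))
# chest fit: top corners in both views
tp=[[229.2,137.5],[339.5,133.8],[344.5,217.8],[230,223]]
cr=np.array([[.11,.14,.1],[.11,-.14,.1],[-.11,-.14,.1],[-.11,.14,.1]])
sp=[None,[290+700/4,160+237/4],[290+342/4,160+340/4],[290+88/4,160+128/4]]
def W(p,L):
    c,s=np.cos(p[2]),np.sin(p[2]); return np.array([p[0]+c*L[0]-s*L[1],p[1]+s*L[0]+c*L[1],L[2]])
def f(p,out=False):
    r=[]
    for L,a,b in zip(cr,tp,sp):
        r+=list(proj("top",W(p,L))-a)
        if b: r+=list(proj("side",W(p,L))-b)
    hx=-.152-p[3]
    for y,a,b in((.055,[264.4,247],s0),(-.055,[311.7,244.7],s1)):
        r+=list(proj("top",W(p,[hx,y,.074]))-a)+list(proj("side",W(p,[hx,y,.074]))-b)
    return np.array(r)
s=least_squares(f,[.735,.06,.04,.02],loss="soft_l1");print(s.x,np.degrees(s.x[2]));print(f(s.x).round(1))
p=s.x;print("handle",W(p,[-.152-p[3],0,.074]),"open cradle(.16)",W(p,[-.110-.16+.08,0,.046]),"foot",W(p,[-.19,-.065,.046]))
E
```

```text
[0.56494391 0.11117307 0.074     ] [ 0.57073547 -0.00547356  0.074     ] [0.56783969 0.05284976 0.074     ] 0.11679031783150984
[0.56461549 0.11210808 0.074     ] [ 0.56992265 -0.00388699  0.074     ]
[0.73600554 0.05912719 0.04051347 0.01671425] 2.3212510115121905
[-0.5  0.2  0.4 -0.4  0.9 -0.4 -0.3  0.3 -0.1  1.2 -0.2 -0.4 -1.1 -1.
  1.6 -0.1  1.1  0.9 -1.1  0.4 -0.4 -0.3]
handle [0.56742973 0.05229386 0.074     ] open cradle(.16) [0.54616144 0.05143174 0.046     ] foot [ 0.5487941  -0.01351493  0.046     ]
```

Emit:
{"api": "move_arm", "payload": {
  "deltas": [
    [0,0,-0.03,0,-1,0,0.15],
    [0,0,-0.03,0,-1,0,0.15],
    [0,0,-0.03,0,-1,0,0.15],
    [0,0,-0.03,0,-1,0,0.15],
    [0,0,-0.035,0.87,-0.98,0,0.15],
    [0,0,-0.035,0.87,-0.98,0,0.15],
    [0,0,-0.035,0.87,-0.98,0,0.15],
    [0,0,-0.035,0.87,-0.98,0,0.15],
    [0,0,-0.035,0.87,-0.98,0,0.15],
    [0,0,-0.035,0.87,-0.98,0,0.15],
    [0,0,-0.03,0.87,-0.98,0,0.15],
    [0,0,0,0,0,0,0.15]
  ]
}}

```text
clock: 2.4
tool_pos: [0.5524, 0.0586, 0.2072]
tool_rot: [2.228, 2.205, 0.01]
contact_force: [-0.3, 0.6, -1.0]
finger_gap: 0.428
```

```bash
cat >> h.py <<'E'
from scipy.spatial.transform import Rotation as Ro
def st():
    s=state(); R=Ro.from_rotvec(s["tool_rot"]).as_matrix(); p=np.array(s["tool_pos"])
    print("t",round(s["clock"],2),"tcp",p.round(4),"F",np.round(s["contact_force"],1),"gap",round(s["finger_gap"],3),"j",np.round(s["joint_pos"],3)); print("y ax",R[:,1].round(3),"z ax",R[:,2].round(3),"grasp",(p-.019*R[:,2]).round(4))
    return p,R
def turn(R,Rt):
    v=Ro.from_matrix(Rt@R.T).as_rotvec(); return v/np.pi
E
python3 - <<'E'
from h import *
p,R=st()
yaw=.0405
y=np.array([np.cos(yaw),np.sin(yaw),0]); z=np.array([0,0,-1.])
Rt=np.c_[np.cross(y,z),y,z]; print("turn",turn(R,Rt).round(4),"shift",((np.array([.5675,.0525,.055])-p)/.05).round(3))
E
```

```text
t 2.4 tcp [0.5524 0.0586 0.2072] F [-0.3  0.6 -1. ] gap 0.428 j [-0.099  0.017  1.806  0.     1.309 -0.088]
y ax [ 1.    -0.011  0.009] z ax [ 0.009 -0.001 -1.   ] grasp [0.5522 0.0586 0.2262]
turn [0.0001 0.003  0.0163] shift [ 0.302 -0.123 -3.044]
```

Emit:
{"api": "move_arm", "payload": {
  "deltas": [
    [0,0.003,0.016,0.3,-0.12,-0.7,0.15],
    [0,0,0,0,0,-0.7,0.15],
    [0,0,0,0,0,-0.7,0.15],
    [0,0,0,0,0,0,0.15]
  ]
}}

```text
clock: 2.9
tool_pos: [0.5667, 0.0548, 0.101]
tool_rot: [2.171, 2.27, 0.002]
contact_force: [-0.4, -0.6, -0.7]
finger_gap: 0.422
```

```bash
python3 - <<'E'
from h import *
p,R=st()
print("shift",((np.array([.5675,.0525,.055])-p)/.05).round(3))
a=save("side","pics/s1.png")[150:300,270:470]; cv2.imwrite("pics/s1c.png",cv2.resize(a[:,:,::-1],None,fx=4,fy=4))
E
```

```text
t 2.9 tcp [0.5667 0.0548 0.101 ] F [-0.4 -0.6 -0.7] gap 0.422 j [-1.030e-01  1.760e-01  1.842e+00  1.000e-03  1.122e+00 -1.480e-01]
y ax [0.999 0.045 0.001] z ax [ 0.001  0.001 -1.   ] grasp [0.5667 0.0548 0.12  ]
shift [ 0.016 -0.046 -0.921]
```

View pics/s1c.png

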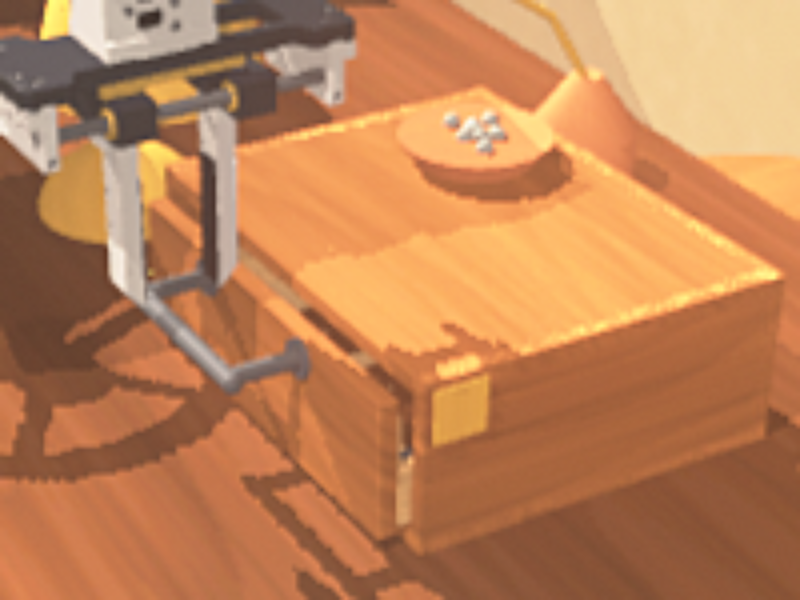

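The fingers straddle the bar (crop 125,285 and 215,275). I'll lower and grip.

Emit:
{"api": "move_arm", "payload": {
  "deltas": [
    [0,0,0,0.02,-0.05,-0.5,0.15],
    [0,0,0,0,0,-0.4,0.15],
    [0,0,0,0,0,0,1],
    [0,0,0,0,0,0,1],
    [0,0,0,0,0,0,1],
    [0,0,0,0,0,0,1]
  ]
}}

```text
clock: 3.7
tool_pos: [0.5732, 0.0534, 0.0647]
tool_rot: [2.16, 2.265, 0.016]
contact_force: [0.9, 0.5, -2.9]
finger_gap: 0.107
```

Emit:
{"api": "move_arm", "payload": {
  "deltas": [
    [0,0,0,-0.5,-0.02,0,1],
    [0,0,0,-0.6,-0.025,0,1],
    [0,0,0,-0.6,-0.025,0,1],
    [0,0,0,-0.6,-0.025,0,1],
    [0,0,0,0,0,0,1]
  ]
}}

```text
clock: 4.32
tool_pos: [0.4593, 0.0485, 0.0645]
tool_rot: [2.155, 2.257, 0.03]
contact_force: [-2.7, 0.6, -4.1]
finger_gap: 0.105
```

```bash
python3 - <<'E'
from h import *
p,R=st()
E
```

```text
t 4.33 tcp [0.4593 0.0485 0.0645] F [-2.7  0.6 -4.1] gap 0.105 j [-0.143 -0.035  2.144  0.004  1.004 -0.192]
y ax [0.999 0.046 0.029] z ax [ 0.029 -0.    -1.   ] grasp [0.4588 0.0485 0.0835]
```

Emit:
{"api": "move_arm", "payload": {
  "deltas": [
    [0,0,0,-0.4,-0.015,0,1],
    [0,0,0,-0.25,-0.01,0,1],
    [0,0,0,0,0,0,1]
  ]
}}

```text
clock: 4.7
tool_pos: [0.4286, 0.0468, 0.0647]
tool_rot: [2.154, 2.253, 0.035]
contact_force: [-2.7, -0.4, -2.2]
finger_gap: 0.106
```

```bash
python3 - <<'E'
from h import *
p,R=st()
save("side","pics/s2.png");save("top","pics/t2.png")
for n in("side","top"):
  for q in("drawer_handle","cradle","foot_place"):
    print(n,q,[(np.round(d["at"],1).tolist(),round(d["conf"],2)) for d in pinpoint(n,q)][:2])
E
```

```text
t 4.7 tcp [0.4286 0.0468 0.0647] F [-2.7 -0.4 -2.2] gap 0.106 j [-0.159 -0.119  2.222  0.005  1.006 -0.207]
y ax [0.998 0.045 0.033] z ax [ 0.033 -0.001 -0.999] grasp [0.428  0.0468 0.0837]
side drawer_handle [([250.8, 246.2], 0.91), ([232.5, 210.9], 0.35)]
side cradle [([309.5, 245.8], 0.7)]
side foot_place [([322.3, 261.8], 0.65)]
top drawer_handle []
top cradle [([291.4, 252.9], 0.94)]
top foot_place [([313.6, 253.5], 0.82), ([447.8, 264.6], 0.62)]
```

View pics/s2.png

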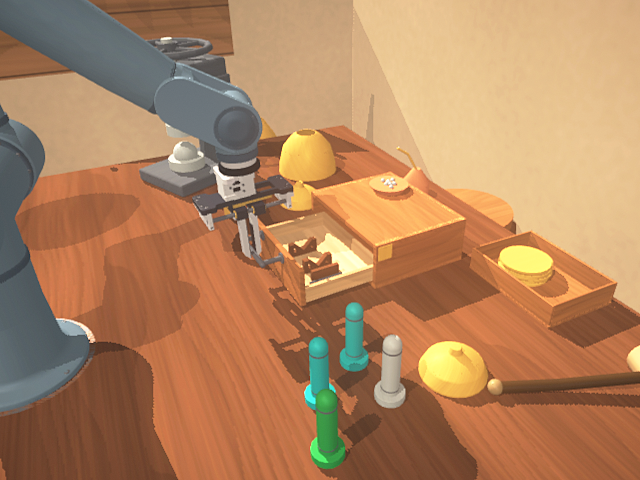

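View pics/t2.png

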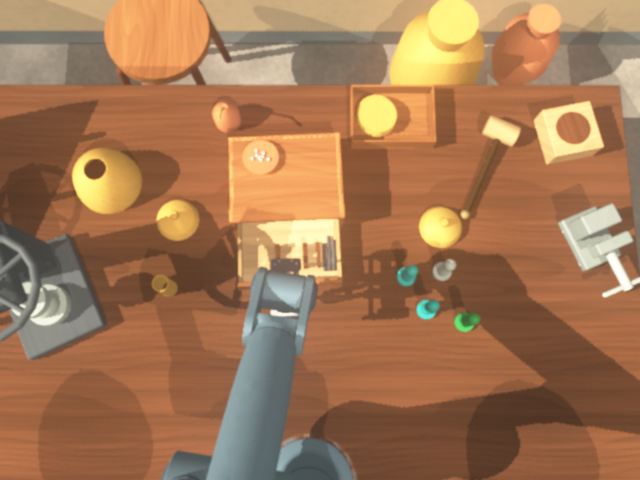

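```bash
cat > kin.py <<'E'
import numpy as np
from scipy.spatial.transform import Rotation as Ro
from scipy.optimize import least_squares
def rz(a): return Ro.from_euler('z',a).as_matrix()
def ry(a): return Ro.from_euler('y',a).as_matrix()
def fk(q,g,full=False):
    a,f,d,T,l,c=g
    B=rz(q[0]); e=np.array([0,0,d])+B@ry(q[1])@np.array([0,0,a])
    S=B@ry(q[1]+q[2]); w=e+S@np.array([c,0,f])+B@np.array([0,l,0])
    R=S@rz(q[3])@ry(q[4])@rz(q[5]); p=w+R@np.array([0,0,T])
    return (p,R,e,w) if full else (p,R)
D=[([.98190,.2458,1.55894,0,1.33867,-.17411],[.26163,.59441,.20439],[-.64673,-3.07362,.00266]),
([-.099,.017,1.806,0,1.309,-.088],[.5524,.0586,.2072],[2.228,2.205,.01]),
([-.103,.176,1.842,.001,1.122,-.148],[.5667,.0548,.101],[2.171,2.27,.002]),
([-.143,-.035,2.144,.004,1.004,-.192],[.4593,.0485,.0645],[2.155,2.257,.03]),
([-.159,-.119,2.222,.005,1.006,-.207],[.4286,.0468,.0647],[2.154,2.253,.035])]
def fit(D=D,reg=1e-4):
    g0=np.array([.45,.5,.3,.3,.113,0.])
    def r(g): return np.concatenate([fk(q,g)[0]-p for q,p,_ in D]+[reg*(g-g0)])
    return least_squares(r,g0).x
G=fit()
LO=np.array([-3.13,-1.02,.13,-.95,.21,-2.74]);HI=np.array([3.13,2.26,2.54,4.09,2.88,2.74])
def ik(p,R,q0):
    C=None
    def r(q):
        P,Q=fk(q,G); return np.r_[(P-p)*10,Ro.from_matrix(Q@R.T).as_rotvec()]
    s=least_squares(r,np.clip(q0,LO+.01,HI-.01),bounds=(LO,HI)); return s.x,np.abs(s.fun).max()
def Rtool(yaw,tilt):
    """jaws along chest x; tilt>0: hand leans to -y, tool points +y"""
    return rz(yaw)@Ro.from_euler('x',tilt).as_matrix()@np.array([[0,1,0],[1,0,0],[0,0,-1.]])
if __name__=="__main__":
    print("G",G)
    for q,p,v in D:
        P,R=fk(q,G); print((P-p).round(4), (R.T@Ro.from_rotvec(v).as_matrix()).round(2).tolist())
E
python3 kin.py
```

```text
G [0.41983921 0.56865525 0.27177161 0.2786483  0.11269058 0.06601406]
[-0.0001 -0.     -0.0001] [[0.0, -1.0, 0.0], [1.0, 0.0, -0.0], [0.0, 0.0, 1.0]]
[ 0.0001 -0.0002 -0.0001] [[0.0, -1.0, 0.0], [1.0, 0.0, 0.0], [-0.0, 0.0, 1.0]]
[0.0001 0.0002 0.    ] [[0.0, -1.0, 0.0], [1.0, 0.0, -0.0], [0.0, 0.0, 1.0]]
[0.     0.0002 0.0001] [[-0.0, -1.0, 0.0], [1.0, -0.0, 0.0], [-0.0, 0.0, 1.0]]
[-0.0001 -0.0002  0.    ] [[-0.0, -1.0, -0.0], [1.0, -0.0, 0.0], [-0.0, -0.0, 1.0]]
```

```bash
sed -i 's/R=S@rz(q\[3\])@ry(q\[4\])@rz(q\[5\]);/R=S@rz(q[3])@ry(q[4])@rz(q[5])@rz(np.pi\/2);/' kin.py
cat > plan.py <<'E'
from kin import *
yaw=.0405; q=np.array(D[-1][0])
M=np.array([.515,-.3345,.060]); dr=lambda t:Rtool(yaw,t)[:,2]
def chk(name,g,t,q):
    R=Rtool(yaw,np.radians(t)); p=np.array(g)+.019*R[:,2]
    b,e=ik(p,R,q); P,_,el,w=fk(b,G,True); print(name,t,"tcp",p.round(3),"q",b.round(2),"err",round(e,4),"wrist",w.round(3),"elbow",el.round(2)); return b
q=chk("lift",[.43,.047,.25],0,q)
for t in(0,20,40,60,75): q=chk("turn",[.50,-.30,.3],t,q)
q=chk("pre",M-.10*dr(np.radians(75)),75,q)
q=chk("grasp",M,75,q)
q=chk("up",M+[0,0,.15],75,q)
for t in(50,25,0,-15): q=chk("swing",[.53,-.15,.25],t,q)
q=chk("above",[.55,.05,.2],-15,q)
q=chk("place",[.551,.047,.046],-15,q)
E
python3 plan.py
```

```text
lift 0 tcp [0.43  0.047 0.231] q [-0.15 -0.32  2.06 -0.    1.4  -0.2 ] err 0.0 wrist [0.43  0.047 0.51 ] elbow [-0.13  0.02  0.67]
turn 0 tcp [ 0.5   -0.3    0.281] q [-0.73  0.04  1.65 -0.    1.45 -0.78] err 0.0 wrist [ 0.5  -0.3   0.56] elbow [ 0.01 -0.01  0.69]
turn 20 tcp [ 0.5   -0.294  0.282] q [-0.84  0.17  1.53  0.22  1.71 -0.88] err 0.0 wrist [ 0.504 -0.389  0.544] elbow [ 0.05 -0.05  0.69]
turn 40 tcp [ 0.5   -0.288  0.285] q [-0.91  0.32  1.44  0.41  1.95 -0.91] err 0.0 wrist [ 0.507 -0.467  0.499] elbow [ 0.08 -0.11  0.67]
turn 60 tcp [ 0.499 -0.284  0.29 ] q [-0.96  0.47  1.37  0.61  2.17 -0.88] err 0.0 wrist [ 0.509 -0.525  0.43 ] elbow [ 0.11 -0.16  0.65]
turn 75 tcp [ 0.499 -0.282  0.295] q [-0.97  0.58  1.34  0.77  2.32 -0.82] err 0.0 wrist [ 0.51  -0.551  0.367] elbow [ 0.13 -0.19  0.62]
pre 75 tcp [ 0.518 -0.413  0.081] q [-1.04  1.1   0.93  0.64  2.28 -0.98] err 0.0 wrist [ 0.529 -0.682  0.153] elbow [ 0.19 -0.32  0.46]
grasp 75 tcp [ 0.514 -0.316  0.055] q [-0.98  0.98  1.2   0.63  2.13 -1.04] err 0.0 wrist [ 0.525 -0.585  0.127] elbow [ 0.19 -0.29  0.51]
up 75 t
[... 243 characters left out ...]
lbow [ 0.09 -0.08  0.67]
swing 25 tcp [ 0.53  -0.142  0.233] q [-0.64  0.12  1.7   0.33  1.61 -0.72] err 0.0 wrist [ 0.534 -0.26   0.485] elbow [ 0.04 -0.03  0.69]
swing 0 tcp [ 0.53  -0.15   0.231] q [-0.48 -0.01  1.79 -0.    1.36 -0.52] err 0.0 wrist [ 0.53 -0.15  0.51] elbow [-0.    0.    0.69]
swing -15 tcp [ 0.53  -0.155  0.232] q [-0.37 -0.04  1.84 -0.25  1.25 -0.34] err 0.0 wrist [ 0.527 -0.083  0.501] elbow [-0.02  0.01  0.69]
above -15 tcp [0.55  0.045 0.182] q [ 0.01  0.07  1.82 -0.28  1.26  0.05] err 0.0 wrist [0.547 0.117 0.451] elbow [0.03 0.   0.69]
place -15 tcp [0.551 0.042 0.028] q [ 0.    0.29  1.89 -0.32  0.98  0.14] err 0.0 wrist [0.548 0.114 0.297] elbow [0.12 0.   0.67]
```

Emit:
{"api": "move_arm", "payload": {
  "deltas": [
    [0,0,0,0,0,0,0.2],
    [0,0,0,0,0,0,0.2],
    [0,0,0,0,0,0,0.2],
    [0,0,0,0,0,0.5,0.2],
    [0,0,0,0,0,1,0.2],
    [0,0,0,0,0,1,0.2],
    [0,0,0,0,0,1,0.2],
    [0,0,0,0,0,1,0.2],
    [0,0,0,0,0,0,0.2]
  ]
}}

```text
clock: 6.22
tool_pos: [0.4325, 0.0469, 0.301]
tool_rot: [2.146, 2.245, 0.05]
contact_force: [-0.3, -1.1, -0.5]
finger_gap: 0.4
```

```bash
python3 - <<'E'
from h import *
from kin import Rtool
p,R=st()
Rt=Rtool(.0405,np.radians(75)); g=np.array([.515,-.3345,.25]); t=g+.019*Rt[:,2]
print("turn",turn(R,Rt).round(3),"shift",((t-p)/.05).round(2))
E
```

```text
t 6.22 tcp [0.4325 0.0469 0.301 ] F [-0.3 -1.1 -0.5] gap 0.4 j [-0.158 -0.392  1.989  0.006  1.498 -0.203]
y ax [0.998 0.045 0.048] z ax [ 0.048 -0.001 -0.999] grasp [0.4316 0.0469 0.32  ]
turn [0.417 0.031 0.009] shift [ 1.63 -7.26 -1.12]
```

Emit:
{"api": "move_arm", "payload": {
  "deltas": [
    [0.042,0.003,0.001,0.16,-0.72,0,0.0],
    [0.042,0.003,0.001,0.16,-0.72,0,0.0],
    [0.042,0.003,0.001,0.16,-0.72,0,0.0],
    [0.042,0.003,0.001,0.16,-0.72,0,0.0],
    [0.042,0.003,0.001,0.16,-0.72,0,0.0],
    [0.042,0.003,0.001,0.16,-0.72,0,-0.2],
    [0.042,0.003,0.001,0.16,-0.72,0,-0.2],
    [0.042,0.003,0.001,0.16,-0.72,0,-0.2],
    [0.042,0.003,0.001,0.16,-0.72,0,-0.2],
    [0.042,0.003,0.001,0.16,-0.72,0,-0.2],
    [0,0,0,0,0,0,-0.2]
  ]
}}

```text
clock: 7.6
tool_pos: [0.5125, -0.3214, 0.2886]
tool_rot: [-1.325, -1.373, -1.098]
contact_force: [-0.7, -0.3, 0.2]
finger_gap: 0.602
```

```bash
cat > go.py <<'E'
import sys
from h import *
from kin import Rtool
def go(g,tilt,yaw=.0405):
    p,R=st(); Rt=Rtool(yaw,np.radians(tilt)); t=np.array(g)+.019*Rt[:,2]
    print("turn",turn(R,Rt).round(4),"shift",((t-p)/.05).round(2))
if __name__=="__main__": a=list(map(float,sys.argv[1:5])); go(a[:3],a[3])
E
python3 go.py .515 -.3345 .25 75
python3 - <<'E'
from h import *
save("side","pics/s3.png");save("top","pics/t3.png")
E
```

```text
t 7.6 tcp [ 0.5125 -0.3214  0.2886] F [-0.7 -0.3  0.2] gap 0.602 j [-0.996  0.695  1.217  0.834  2.381 -0.788]
y ax [1.    0.028 0.008] z ax [-0.026  0.981 -0.194] grasp [ 0.513  -0.34    0.2923]
turn [-0.0212  0.0019  0.0038] shift [ 0.04  0.1  -0.87]
```

View pics/s3.png

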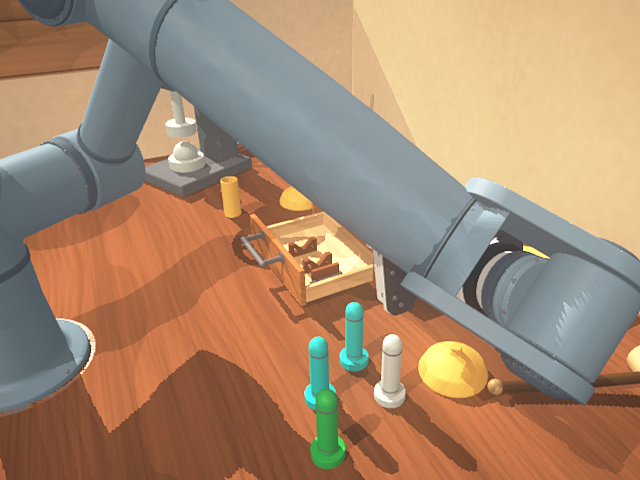

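View pics/t3.png

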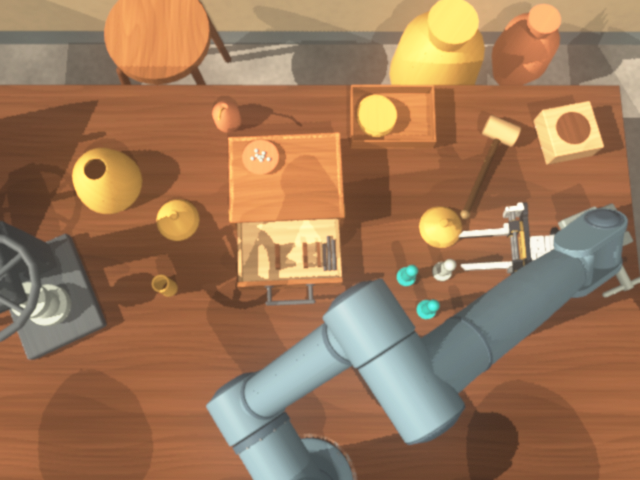

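```bash
python3 - <<'E'
from h import *
for p in([560,222],[578,265],[600,262],[604,298],[610,208],[635,240],[625,290]):
    print(p,[onplane("top",p,z).round(3)[:2].tolist() for z in(0,.05,.1)])
a=cv2.imread("pics/top0.png")[190:310,540:640]; cv2.imwrite("pics/c5.png",cv2.resize(a,None,fx=5,fy=5,interpolation=cv2.INTER_CUBIC))
E
```

```text
[560, 222] [[0.646, -0.653], [0.634, -0.633], [0.622, -0.613]]
[578, 265] [[0.533, -0.69], [0.524, -0.669], [0.515, -0.648]]
[600, 262] [[0.54, -0.748], [0.532, -0.725], [0.523, -0.701]]
[604, 298] [[0.447, -0.749], [0.442, -0.726], [0.436, -0.703]]
[610, 208] [[0.684, -0.787], [0.671, -0.763], [0.657, -0.739]]
[635, 240] [[0.598, -0.844], [0.588, -0.818], [0.577, -0.792]]
[625, 290] [[0.468, -0.805], [0.461, -0.78], [0.455, -0.755]]
```

View pics/c5.png

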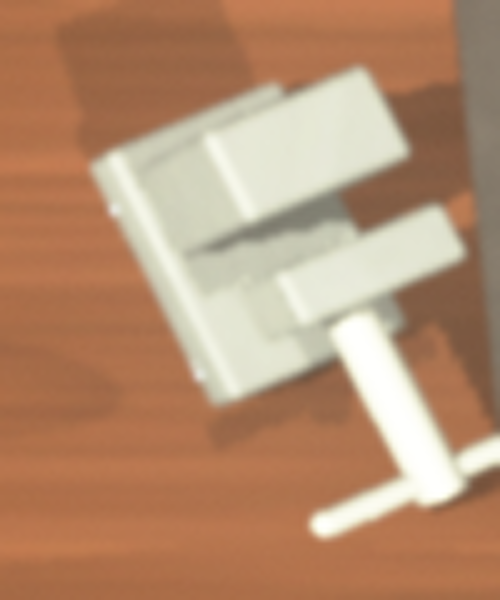

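Emit:
{"api": "move_arm", "payload": {
  "deltas": [
    [-0.015,0.002,0.004,0.04,0.1,-0.6,-0.2],
    [-0.015,0,0,0,0,-0.6,-0.2],
    [-0.008,0,0,0,0,-0.6,-0.2],
    [0,0,0,0,0,-0.6,-0.2],
    [0,0,0,0,0,0,-0.2]
  ]
}}

```text
clock: 8.32
tool_pos: [0.5169, -0.3104, 0.1804]
tool_rot: [-1.41, -1.497, -1.005]
contact_force: [-0.0, 0.2, 0.0]
finger_gap: 0.6
```

```bash
python3 go.py .515 -.3345 .06 72
python3 - <<'E'
from h import *
for n in("side","top"):
    save(n,f"pics/{n}4.png")
    print(n,[(np.round(d["at"],1).tolist(),round(d["conf"],2)) for d in pinpoint(n,"mandrel_nose")])
a=cv2.imread("pics/side4.png")[260:460,290:540]; cv2.imwrite("pics/c6.png",cv2.resize(a,None,fx=3,fy=3,interpolation=cv2.INTER_CUBIC))
b=cv2.imread("pics/top4.png")[200:330,390:570]; cv2.imwrite("pics/c7.png",cv2.resize(b,None,fx=4,fy=4,interpolation=cv2.INTER_CUBIC))
E
```

```text
t 8.32 tcp [ 0.5169 -0.3104  0.1804] F [-0.   0.2  0. ] gap 0.6 j [-0.97   0.754  1.262  0.651  2.186 -0.964]
y ax [0.999 0.051 0.012] z ax [-0.044  0.94  -0.338] grasp [ 0.5177 -0.3282  0.1869]
turn [ 0.0096  0.0043 -0.0034] shift [-0.05 -0.12 -2.53]
side [([318.4, 340.0], 0.75), ([356.1, 303.4], 0.66), ([326.0, 388.4], 0.63)]
top [([432.9, 305.6], 0.92), ([413.7, 266.1], 0.8), ([449.7, 262.9], 0.56)]
```

View pics/c6.png

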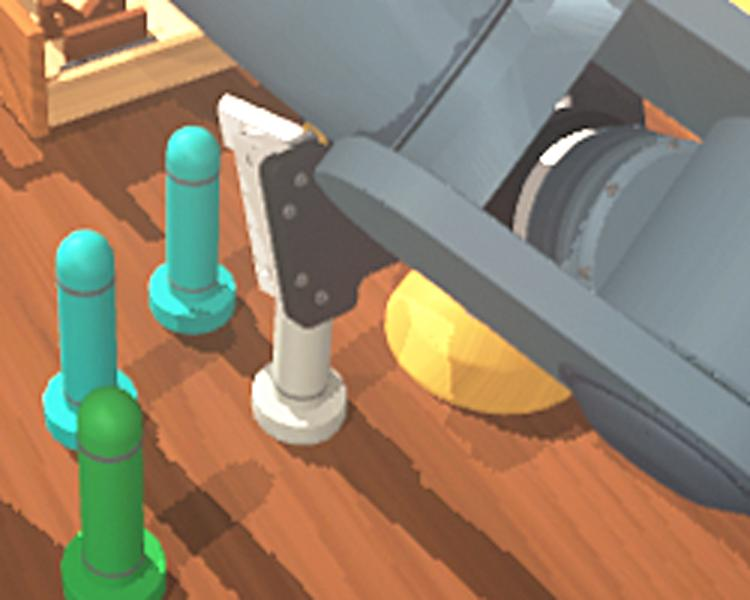

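View pics/c7.png

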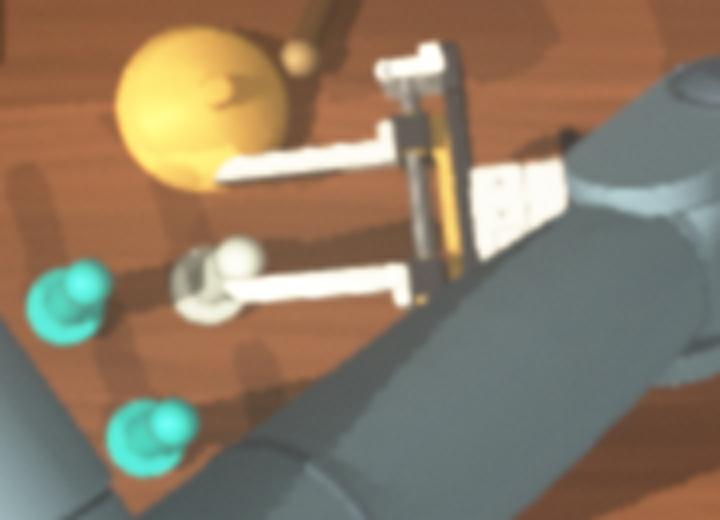

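Emit:
{"api": "move_arm", "payload": {
  "deltas": [
    [0.005,0.004,-0.003,-0.05,-0.12,-0.5,-0.2],
    [0.004,0,0,0,0,-0.5,-0.2],
    [0,0,0,0,0,-0.5,-0.2],
    [0,0,0,0,0,-0.5,-0.2],
    [0,0,0,0,0,0,-0.2]
  ]
}}

```text
clock: 9.15
tool_pos: [0.5158, -0.3191, 0.0805]
tool_rot: [-1.405, -1.473, -1.019]
contact_force: [0.5, 0.1, 0.5]
finger_gap: 0.595
```

```bash
python3 go.py .515 -.3345 .06 72
python3 - <<'E'
from h import *
for n in("side","top"):
    save(n,f"pics/{n}5.png")
a=cv2.imread("pics/side5.png")[260:460,290:540]; cv2.imwrite("pics/c6.png",cv2.resize(a,None,fx=3,fy=3,interpolation=cv2.INTER_CUBIC))
b=cv2.imread("pics/top5.png")[200:330,390:570]; cv2.imwrite("pics/c7.png",cv2.resize(b,None,fx=4,fy=4,interpolation=cv2.INTER_CUBIC))
E
```

```text
t 9.15 tcp [ 0.5158 -0.3191  0.0805] F [0.5 0.1 0.5] gap 0.595 j [-0.981  0.915  1.219  0.616  2.11  -1.037]
y ax [0.999 0.041 0.007] z ax [-0.037  0.947 -0.318] grasp [ 0.5166 -0.3371  0.0866]
turn [ 0.003   0.0025 -0.0003] shift [-0.03  0.05 -0.53]
```

View pics/c6.png

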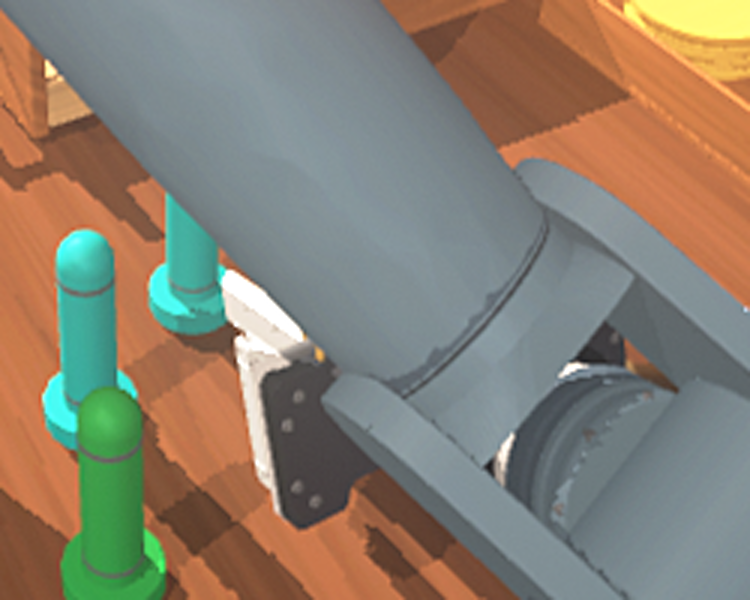

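View pics/c7.png

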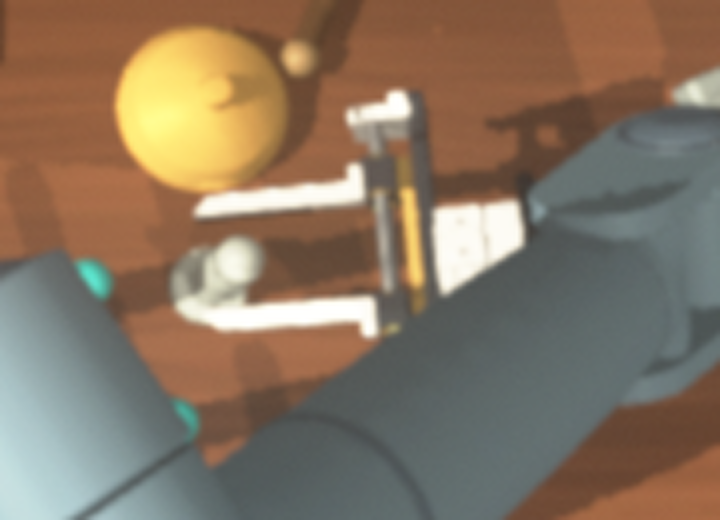

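Emit:
{"api": "move_arm", "payload": {
  "deltas": [
    [0.003,0.002,0,-0.06,0.04,-0.4,-0.2],
    [0,0,0,0,0,-0.12,-0.2],
    [0,0,0,0,0,0,0.1],
    [0,0,0,0,0,0,0.25]
  ]
}}

```text
clock: 9.75
tool_pos: [0.5142, -0.319, 0.0572]
tool_rot: [-1.403, -1.469, -1.02]
contact_force: [0.7, -0.3, -0.2]
finger_gap: 0.425
```

```bash
python3 go.py .514 -.3345 .06 72
python3 - <<'E'
from h import *
save("top","pics/top6.png")
b=cv2.imread("pics/top6.png")[200:330,390:570]; cv2.imwrite("pics/c8.png",cv2.resize(b,None,fx=4,fy=4,interpolation=cv2.INTER_CUBIC))
E
```

```text
t 9.75 tcp [ 0.5142 -0.319   0.0572] F [ 0.7 -0.3 -0.2] gap 0.425 j [-0.983  0.952  1.21   0.607  2.092 -1.055]
y ax [0.999 0.042 0.006] z ax [-0.038  0.948 -0.315] grasp [ 0.5149 -0.337   0.0632]
turn [ 0.0018  0.002  -0.0004] shift [-0.02  0.05 -0.06]
```

View pics/c8.png

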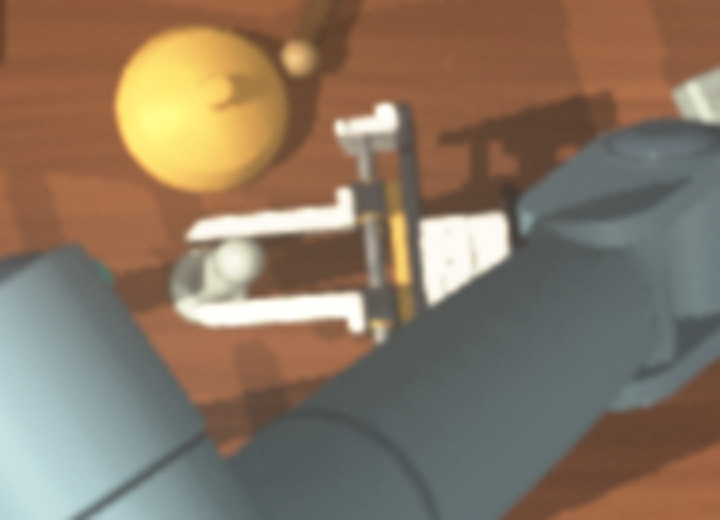

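The fingers sit evenly about the steel shank (crop 235,262), so I'll close.

Emit:
{"api": "move_arm", "payload": {
  "deltas": [
    [0,0,0,0,0,0,0.35],
    [0,0,0,0,0,0,0.45],
    [0,0,0,0,0,0,1],
    [0,0,0,0,0,0,1],
    [0,0,0,0,0,0,1]
  ]
}}

```text
clock: 10.42
tool_pos: [0.5148, -0.3193, 0.0578]
tool_rot: [-1.405, -1.471, -1.02]
contact_force: [0.7, -1.0, -0.4]
finger_gap: 0.289
```

```bash
python3 go.py .514 -.3345 .06 72
```

```text
t 10.43 tcp [ 0.5148 -0.3193  0.0578] F [ 0.7 -1.  -0.4] gap 0.289 j [-0.983  0.95   1.209  0.607  2.091 -1.055]
y ax [0.999 0.041 0.007] z ax [-0.037  0.948 -0.317] grasp [ 0.5155 -0.3373  0.0638]
turn [ 0.0025  0.0024 -0.0002] shift [-0.03  0.06 -0.07]
```

Emit:
{"api": "move_arm", "payload": {
  "deltas": [
    [0,0,0,0,0,0.2,1],
    [0,0,0,0,0,0.5,1],
    [0,0,0,0,0,0.8,1],
    [0,0,0,0,0,0.8,1],
    [0,0,0,0,0,0.8,1],
    [0,0,0,0,0,0,1]
  ]
}}

```text
clock: 11.18
tool_pos: [0.5133, -0.3184, 0.2189]
tool_rot: [-1.411, -1.473, -1.013]
contact_force: [1.0, -0.2, -6.6]
finger_gap: 0.288
```

```bash
python3 go.py .53 -.15 .26 -18.5; python3 - <<'E'
from h import *
save("side","pics/side7.png");save("top","pics/top7.png")
E
```

```text
t 11.18 tcp [ 0.5133 -0.3184  0.2189] F [ 1.  -0.2 -6.6] gap 0.288 j [-0.983  0.718  1.248  0.68   2.241 -0.914]
y ax [0.999 0.041 0.004] z ax [-0.037  0.946 -0.323] grasp [ 0.514  -0.3363  0.2251]
turn [-0.4977 -0.0193 -0.0009] shift [0.34 3.25 0.46]
```

View pics/side7.png

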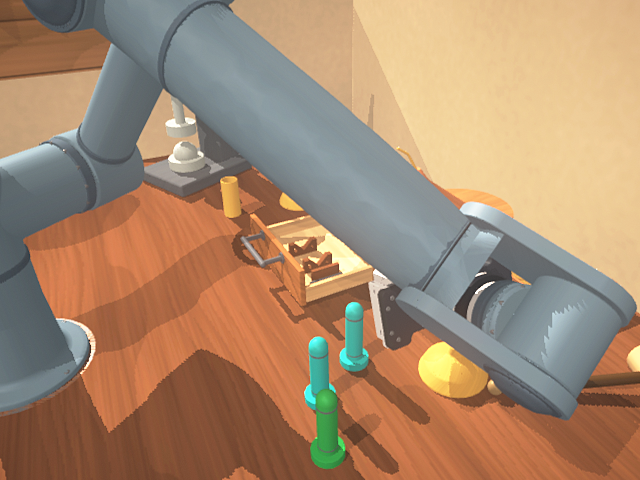

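View pics/top7.png

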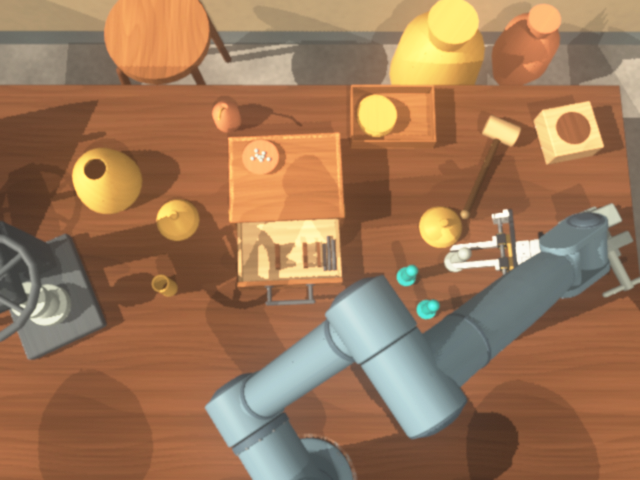

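Emit:
{"api": "move_arm", "payload": {
  "deltas": [
    [-0.04,-0.002,0,0.03,0.2,0.5,1],
    [-0.042,-0.002,0,0.03,0.27,0.3,1],
    [-0.042,-0.002,0,0.03,0.27,0,1],
    [-0.042,-0.002,0,0.03,0.27,0,1],
    [-0.042,-0.002,0,0.03,0.27,0,1],
    [-0.042,-0.002,0,0.03,0.27,0,1],
    [-0.042,-0.002,0,0.03,0.27,0,1],
    [-0.042,-0.002,0,0.03,0.27,0,1],
    [-0.042,-0.002,0,0.03,0.27,0,1],
    [-0.042,-0.002,0,0.03,0.27,0,1],
    [-0.042,-0.002,0,0.03,0.27,0,1],
    [-0.03,0,0,0,0.27,0,1]
  ]
}}

```text
clock: 12.78
tool_pos: [0.5106, -0.1422, 0.2157]
tool_rot: [2.064, 2.104, -0.331]
contact_force: [-0.3, 0.1, -5.9]
finger_gap: 0.289
```

```bash
python3 go.py .53 -.15 .26 -18.5; python3 - <<'E'
from h import *
save("side","pics/side8.png");save("top","pics/top8.png")
for n in("side","top"):
  for q in("drawer_handle","cradle","foot_place","mandrel","mandrel_nose"):
    print(n,q,[(np.round(d["at"],1).tolist(),round(d["conf"],2)) for d in pinpoint(n,q)][:4])
E
```

```text
t 12.78 tcp [ 0.5106 -0.1422  0.2157] F [-0.3  0.1 -5.9] gap 0.289 j [-0.34  -0.054  1.881 -0.29   1.26  -0.277]
y ax [ 0.999  0.014 -0.035] z ax [-0.03  -0.278 -0.96 ] grasp [ 0.5112 -0.1369  0.2339]
turn [-0.0128 -0.0116  0.0087] shift [ 0.39 -0.28  0.53]
side drawer_handle [([252.9, 248.8], 0.8), ([299.8, 200.1], 0.27)]
side cradle [([306.0, 244.8], 0.68)]
side foot_place [([324.1, 261.7], 0.75)]
side mandrel [([325.2, 449.7], 0.82), ([319.1, 397.9], 0.8), ([349.3, 226.0], 0.76), ([351.9, 362.4], 0.72)]
side mandrel_nose [([328.6, 392.0], 0.92), ([313.9, 193.0], 0.91), ([353.6, 305.3], 0.69), ([300.6, 198.4], 0.34)]
top drawer_handle [([288.4, 302.0], 0.63)]
top cradle [([290.7, 255.2], 0.62), ([285.0, 191.0], 0.33)]
top foot_place [([312.3, 254.3], 0.94)]
top mandrel [([459.0, 322.4], 0.74), ([426.4, 308.5], 0.69), ([396.0, 255.0], 0.59), ([406.8, 275.9], 0.57)]
top mandrel_nose [([413.1, 267.8], 0.79), ([474.0, 317.9], 0.79), ([433.6, 304.6], 0.54)]
```

View pics/side8.png

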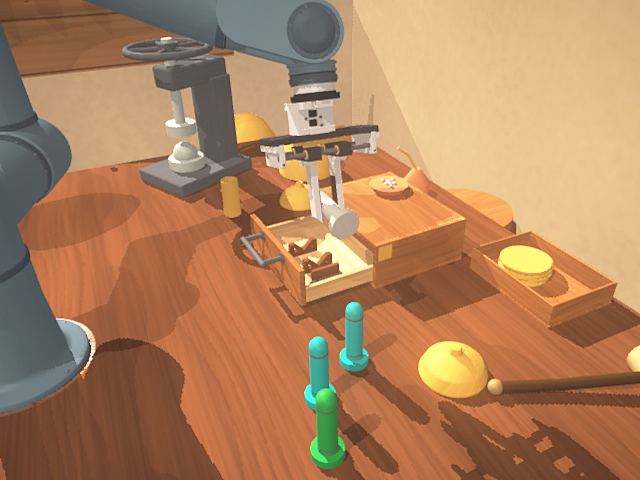

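View pics/top8.png

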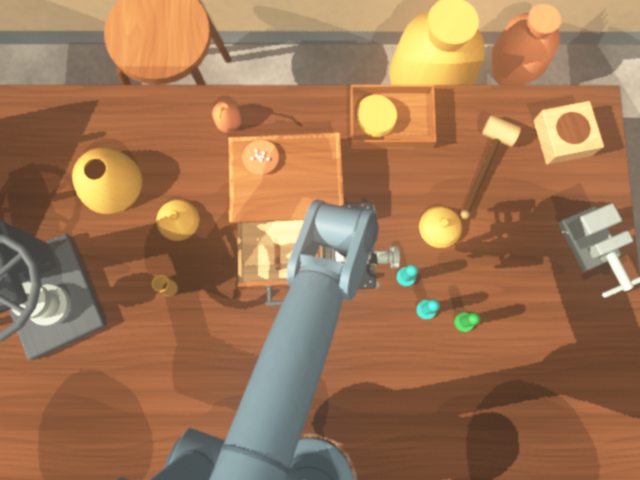

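```bash
python3 - <<'E'
from h import *
p,R=st()
ch=np.array([.736,.0591]);yaw=.0405
def W(L):
    c,s=np.cos(yaw),np.sin(yaw); return np.array([ch[0]+c*L[0]-s*L[1],ch[1]+s*L[0]+c*L[1],L[2]])
for o in(.15,.156,.16):
    for nm,L in(("cr",[-.03-o,0,.046]),("foot",[-.03-o,-.065,.046]),("han",[-.152-o,0,.074])):
        print(o,nm,W(L).round(4),proj("side",W(L)).round(1),proj("top",W(L)).round(1))
# overlay o=.156
o=.156
a=cv2.imread("pics/side8.png");b=cv2.imread("pics/top8.png")
def box(im,n,lo,hi,col,f,off):
    P=[W([x,y,hi[2]]) for x,y in((lo[0],lo[1]),(hi[0],lo[1]),(hi[0],hi[1]),(lo[0],hi[1]))]
    q=np.array([(proj(n,X)+.5-off)*f for X in P]).astype(int); cv2.polylines(im,[q],True,col,1)
for n,im,r in(("side",a,(200,310,230,400)),("top",b,(210,310,225,365))):
    f=4.5 if n=="side" else 5; off=np.array([r[2],r[0]])
    c=cv2.resize(im[r[0]:r[1],r[2]:r[3]],None,fx=f,fy=f,interpolation=cv2.INTER_CUBIC)
    X0=-.03-o
    for y in(-.04,.03): box(c,n,[X0-.031,y-.006,0],[X0+.031,y+.006,.046],(255,0,0),f,off)
    box(c,n,[X0-.08,-.13,0],[X0-.068,.13,.087],(0,255,0),f,off)
    box(c,n,[X0-.031,-.078,0],[X0+.031,-.070,.04],(0,0,255),f,off)
    cv2.imwrite(f"pics/o_{n}.png",c)
# foot/nose expected
Rg=R; g=p-.019*R[:,2]
m=np.array([-np.sin(yaw),np.cos(yaw),0])
for nm,X in(("foot",g-.063*m),("nose",g+.057*m)): print(nm,X.round(3),proj("side",X).round(1),proj("top",X).round(1))
cv2.imwrite("pics/m8.png",cv2.resize(cv2.imread("pics/side8.png")[130:260,240:400],None,fx=4.5,fy=4.5,interpolation=cv2.INTER_CUBIC))
E
```

```text
t 13.38 tcp [ 0.5132 -0.1452  0.2195] F [ 0.3  0.  -5.5] gap 0.29 j [-0.344 -0.055  1.875 -0.289  1.259 -0.281]
y ax [ 1.     0.013 -0.028] z ax [-0.023 -0.28  -0.96 ] grasp [ 0.5136 -0.1399  0.2377]
0.15 cr [0.5561 0.0518 0.046 ] [311.  246.3] [288.9 252.6]
0.15 foot [ 0.5588 -0.0131  0.046 ] [325.2 261.1] [314.8 251.6]
0.15 han [0.4342 0.0469 0.074 ] [255.3 250.2] [290.  299.9]
0.156 cr [0.5502 0.0516 0.046 ] [308.5 247.1] [289. 255.]
0.156 foot [ 0.5528 -0.0134  0.046 ] [322.6 261.9] [314.9 254. ]
0.156 han [0.4283 0.0466 0.074 ] [252.4 250.9] [290.1 302.3]
0.16 cr [0.5462 0.0514 0.046 ] [306.8 247.6] [289.  256.6]
0.16 foot [ 0.5488 -0.0135  0.046 ] [320.8 262.4] [315.  255.5]
0.16 han [0.4243 0.0465 0.074 ] [250.5 251.5] [290.2 304. ]
foot [ 0.516 -0.203  0.238] [349.9 223.1] [401.2 254. ]
nose [ 0.511 -0.083  0.238] [314.6 193. ] [346.6 256.2]
```

View pics/o_side.png

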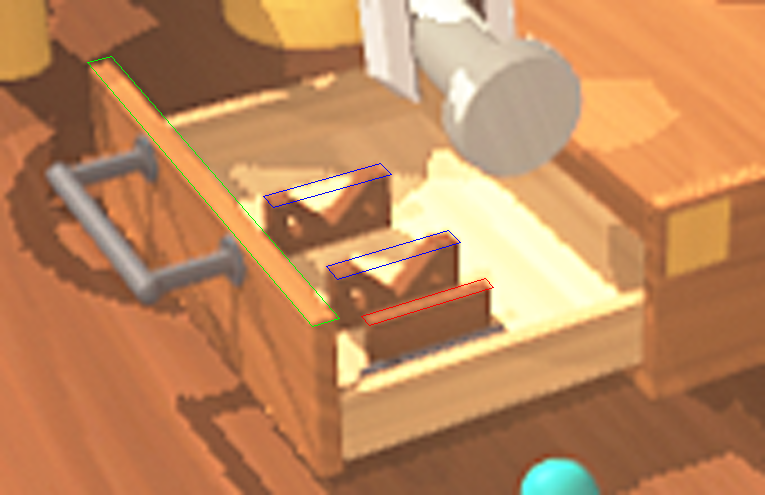

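View pics/o_top.png

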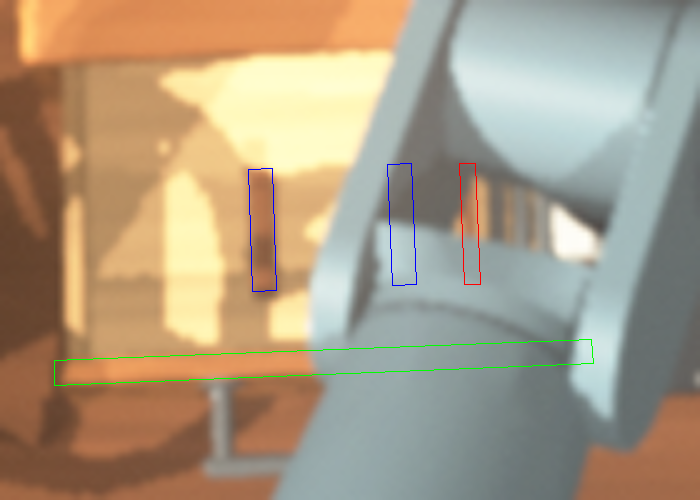

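View pics/m8.png

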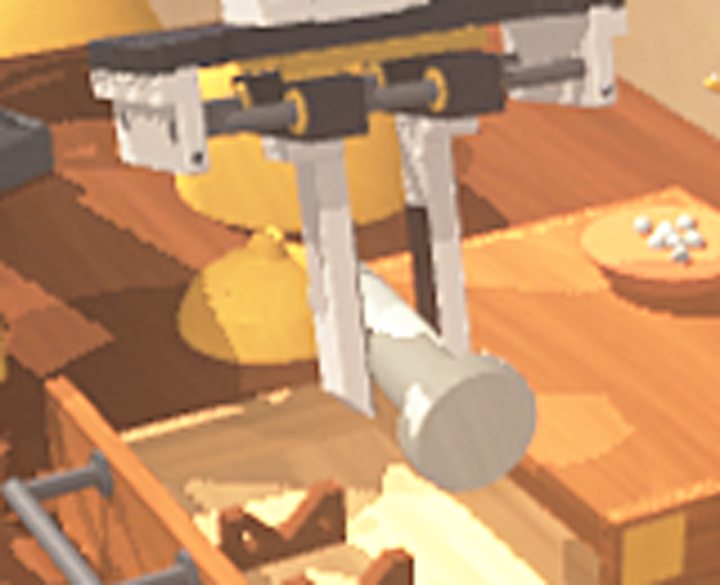

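```bash
python3 - <<'E'
from h import *
save("side","pics/side9.png")
p,R=st()
g=p-.019*R[:,2];yaw=.0405
for tl in(0,):
    # mandrel axis: tool frame direction = at grasp time world Z with tool z (-.037,.947,-.32)
    Rg=Ro.from_rotvec([-1.405,-1.471,-1.02]).as_matrix(); m=R@Rg.T@np.array([0,0,1.]); print("axis",m.round(3))
    h=.0638
    for off in(0,.0025):
        g2=g+off*R[:,2]
        for nm,X in(("foot",g2-h*m),("nose",g2+(.12-h)*m)): print(off,nm,X.round(4),proj("side",X).round(1))
im=cv2.imread("pics/side9.png")[130:260,240:400]
cv2.imwrite("pics/m9.png",cv2.resize(im,None,fx=5,fy=5,interpolation=cv2.INTER_CUBIC)[200:])
print([(np.round(d["at"],1).tolist(),round(d["conf"],2)) for d in pinpoint("side","mandrel_nose")])
E
```

```text
t 13.43 tcp [ 0.5132 -0.145   0.2195] F [-0.2 -0.7 -6.3] gap 0.291 j [-0.344 -0.055  1.875 -0.289  1.259 -0.281]
y ax [ 1.     0.013 -0.028] z ax [-0.023 -0.28  -0.96 ] grasp [ 0.5136 -0.1397  0.2377]
axis [-0.005  0.999  0.039]
0 foot [ 0.5139 -0.2035  0.2353] [348.8 225. ]
0 nose [ 0.5133 -0.0836  0.2399] [315.9 191.8]
0.0025 foot [ 0.5139 -0.2042  0.2329] [349.  226.6]
0.0025 nose [ 0.5133 -0.0843  0.2375] [316.1 193.2]
[([353.3, 305.8], 0.86), ([324.9, 390.7], 0.84), ([316.4, 340.1], 0.81)]
```

View pics/m9.png

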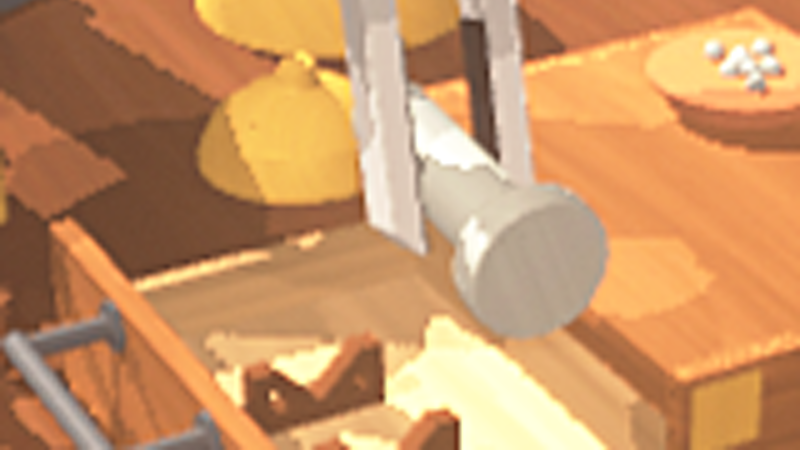

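```bash
python3 go.py .5502 .0503 .20 -18.5
```

```text
t 13.47 tcp [ 0.5132 -0.1449  0.2195] F [-0.3  1.2 -6.5] gap 0.292 j [-0.344 -0.055  1.875 -0.289  1.259 -0.281]
y ax [ 1.     0.014 -0.028] z ax [-0.023 -0.28  -0.96 ] grasp [ 0.5136 -0.1396  0.2377]
turn [-0.0123 -0.0093  0.0088] shift [ 0.74  3.78 -0.75]
```

Emit:
{"api": "move_arm", "payload": {
  "deltas": [
    [-0.004,-0.003,0.003,0.12,0.6,0,1],
    [-0.004,-0.003,0.003,0.12,0.6,0,1],
    [-0.004,-0.003,0.003,0.12,0.6,0,1],
    [0,0,0,0.12,0.6,0,1],
    [0,0,0,0.12,0.6,-0.2,1],
    [0,0,0,0.12,0.6,-0.2,1],
    [0,0,0,0,0.1,-0.2,1],
    [0,0,0,0,0,0,1]
  ]
}}

```text
clock: 14.48
tool_pos: [0.5509, 0.0446, 0.19]
tool_rot: [2.003, 2.082, -0.321]
contact_force: [-0.8, -0.2, -6.9]
finger_gap: 0.293
```

```bash
python3 go.py .5502 .0503 .12 -18.5
```

```text
t 14.47 tcp [0.5509 0.0446 0.19  ] F [-0.8 -0.2 -6.9] gap 0.293 j [ 0.038  0.07   1.811 -0.338  1.272  0.101]
y ax [0.999 0.039 0.005] z ax [ 0.017 -0.316 -0.948] grasp [0.5506 0.0506 0.208 ]
turn [-0.0002  0.0015  0.0004] shift [-0.01 -0.01 -1.76]
```

Emit:
{"api": "move_arm", "payload": {
  "deltas": [
    [0,0.001,0,0,0,-0.6,1],
    [0,0,0,0,0,-0.6,1],
    [0,0,0,0,0,-0.6,1],
    [0,0,0,0,0,-0.3,1],
    [0,0,0,0,0,0,1]
  ]
}}

```text
clock: 15.1
tool_pos: [0.5536, 0.0399, 0.0866]
tool_rot: [2.006, 2.074, -0.318]
contact_force: [0.4, 0.8, -6.4]
finger_gap: 0.291
```

```bash
cat > look.py <<'E'
import sys
from h import *
k=sys.argv[1]; save("side",f"pics/side{k}.png"); save("top",f"pics/top{k}.png")
im=cv2.imread(f"pics/side{k}.png")[190:310,240:400]
cv2.imwrite(f"pics/m{k}.png",cv2.resize(im,None,fx=5,fy=5,interpolation=cv2.INTER_CUBIC))
im=cv2.imread(f"pics/top{k}.png")[210:320,225:365]
cv2.imwrite(f"pics/n{k}.png",cv2.resize(im,None,fx=5,fy=5,interpolation=cv2.INTER_CUBIC))
E
python3 look.py 10; python3 go.py .5502 .0503 .046 -18.5
```

```text
t 15.2 tcp [0.5549 0.0402 0.0882] F [-1.3  0.8 -6.2] gap 0.291 j [ 0.03   0.203  1.868 -0.368  1.085  0.173]
y ax [0.999 0.035 0.013] z ax [ 0.023 -0.318 -0.948] grasp [0.5544 0.0463 0.1062]
turn [0.0003 0.004  0.0017] shift [-0.09  0.08 -1.2 ]
```

View pics/m10.png

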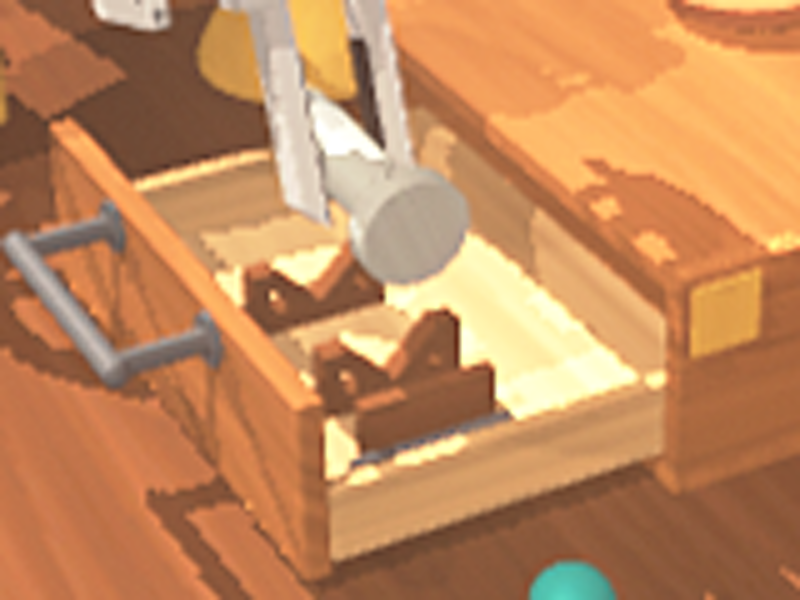

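View pics/n10.png

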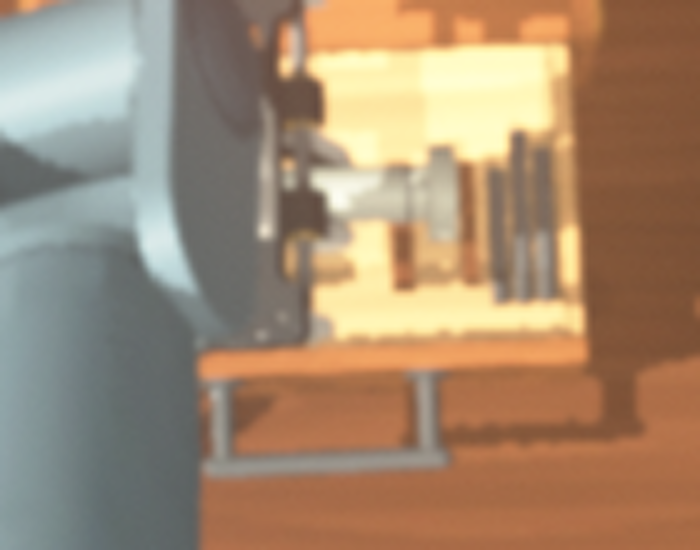

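```bash
python3 - <<'E'
from h import *
p,R=st(); g=p-.019*R[:,2]
Rg=Ro.from_rotvec([-1.405,-1.471,-1.02]).as_matrix(); m=R@Rg.T@np.array([0,0,1.]); print("axis",m.round(3))
X=g-.0638*m; print("pred foot",X.round(4),proj("side",X).round(1),proj("top",X).round(1))
X=tri([323,235.6],[316.2,249]); print("tri",X.round(4),(proj("side",X)-[323,235.6]).round(1))
E
```

```text
t 15.2 tcp [0.5549 0.0402 0.0882] F [-1.3  0.8 -6.2] gap 0.291 j [ 0.03   0.203  1.868 -0.368  1.085  0.173]
y ax [0.999 0.035 0.013] z ax [ 0.023 -0.318 -0.948] grasp [0.5544 0.0463 0.1062]
axis [-0.028  1.    -0.002]
pred foot [ 0.5562 -0.0175  0.1063] [324.3 236.5] [316.6 247.9]
tri [ 0.5534 -0.0166  0.1085] [-0.3  0.1]
```

Emit:
{"api": "move_arm", "payload": {
  "deltas": [
    [0,0.003,0.003,-0.08,0.1,-0.3,1],
    [0,0,0,-0.03,0.03,-0.25,1],
    [0,0,0,-0.01,0.02,-0.2,1],
    [0,0,0,0,0,0,1]
  ]
}}

```text
clock: 15.7
tool_pos: [0.5499, 0.0485, 0.0504]
tool_rot: [1.994, 2.086, -0.319]
contact_force: [-0.4, 1.0, -6.2]
finger_gap: 0.296
```

```bash
python3 look.py 11; python3 go.py .5502 .0503 .046 -18.5; python3 - <<'E'
from h import *
p,R=st(); g=p-.019*R[:,2]
Rg=Ro.from_rotvec([-1.405,-1.471,-1.02]).as_matrix(); m=R@Rg.T@np.array([0,0,1.]); print("axis",m.round(3))
X=g-.0638*m; print("pred foot",X.round(4),proj("side",X).round(1),proj("top",X).round(1))
E
```

```text
t 15.8 tcp [0.5509 0.0484 0.0516] F [-0.   0.5 -6.2] gap 0.292 j [ 0.045  0.257  1.883 -0.381  1.026  0.204]
y ax [0.999 0.046 0.009] z ax [ 0.023 -0.318 -0.948] grasp [0.5505 0.0545 0.0696]
turn [ 0.0002  0.0028 -0.0017] shift [-0.01 -0.08 -0.47]
t 15.8 tcp [0.5509 0.0484 0.0516] F [-0.   0.5 -6.2] gap 0.292 j [ 0.045  0.257  1.883 -0.381  1.026  0.204]
y ax [0.999 0.046 0.009] z ax [ 0.023 -0.318 -0.948] grasp [0.5505 0.0545 0.0696]
axis [-0.039  0.999 -0.002]
pred foot [ 0.553  -0.0093  0.0697] [321.5 250.9] [313.2 252.1]
```

View pics/m11.png

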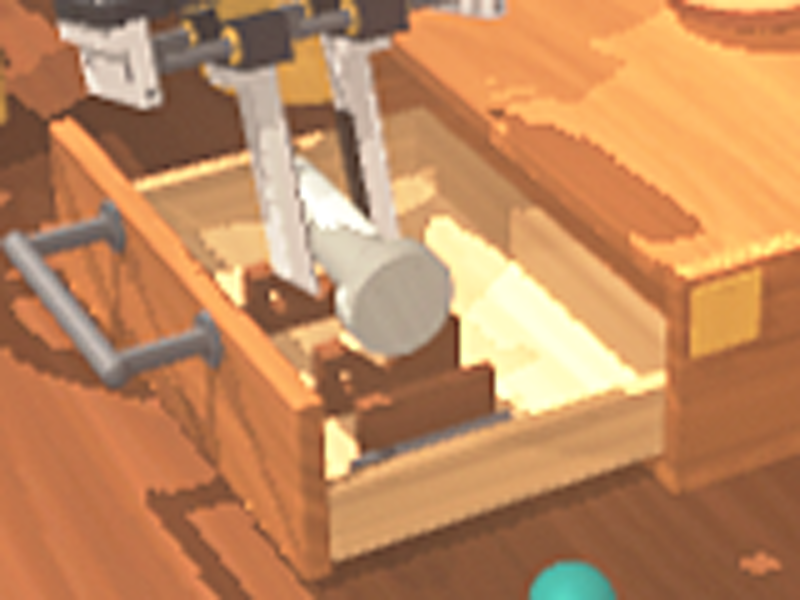

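View pics/n11.png

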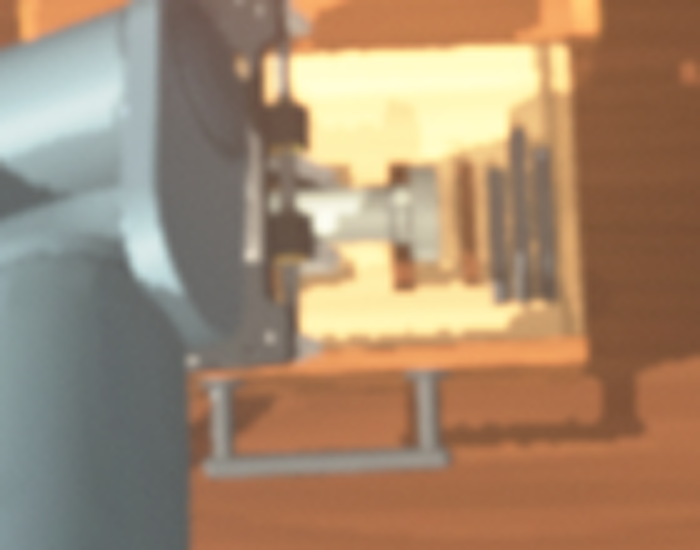

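Emit:
{"api": "move_arm", "payload": {
  "deltas": [
    [0,0.002,-0.001,0,-0.1,0,1],
    [0,0,0,0,0,-0.15,1],
    [0,0,0,0,0,0,1]
  ]
}}

```text
clock: 16.18
tool_pos: [0.5519, 0.0428, 0.0446]
tool_rot: [1.999, 2.084, -0.322]
contact_force: [-0.3, 0.5, -6.7]
finger_gap: 0.289
```

```bash
python3 look.py 12; python3 go.py .5502 .0503 .046 -18.5; python3 - <<'E'
from h import *
p,R=st(); g=p-.019*R[:,2]
Rg=Ro.from_rotvec([-1.405,-1.471,-1.02]).as_matrix(); m=R@Rg.T@np.array([0,0,1.]); print("axis",m.round(3))
X=g-.0638*m; print("pred foot",X.round(4),proj("side",X).round(1),proj("top",X).round(1))
E
```

```text
t 16.27 tcp [0.5526 0.0429 0.0454] F [ 0.3  0.2 -6.3] gap 0.291 j [ 0.035  0.271  1.881 -0.384  1.017  0.202]
y ax [0.999 0.043 0.006] z ax [ 0.019 -0.318 -0.948] grasp [0.5522 0.049  0.0634]
turn [ 0.0003  0.0018 -0.0007] shift [-0.04  0.03 -0.35]
t 16.27 tcp [0.5526 0.0429 0.0454] F [ 0.3  0.2 -6.3] gap 0.291 j [ 0.035  0.271  1.881 -0.384  1.017  0.202]
y ax [0.999 0.043 0.006] z ax [ 0.019 -0.318 -0.948] grasp [0.5522 0.049  0.0634]
axis [-0.035  0.999 -0.002]
pred foot [ 0.5545 -0.0148  0.0635] [323.4 254.7] [315.5 252. ]
```

View pics/m12.png

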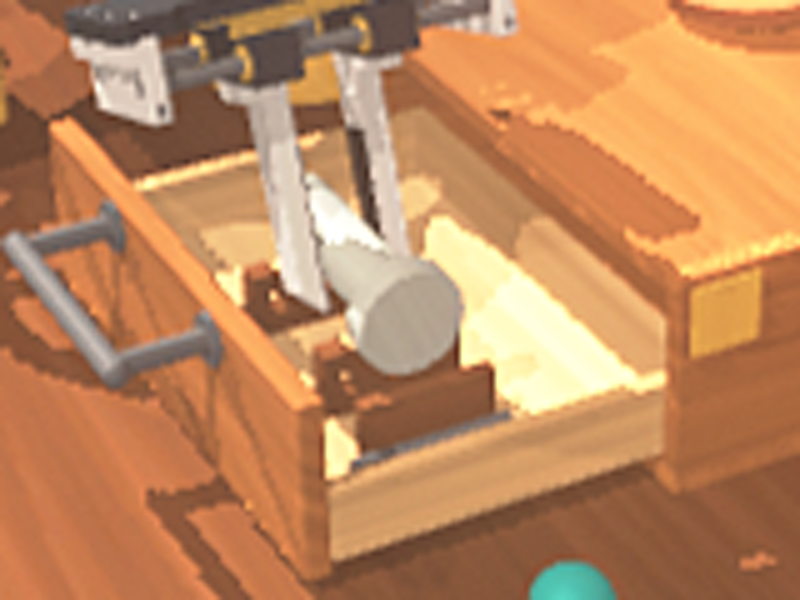

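View pics/n12.png

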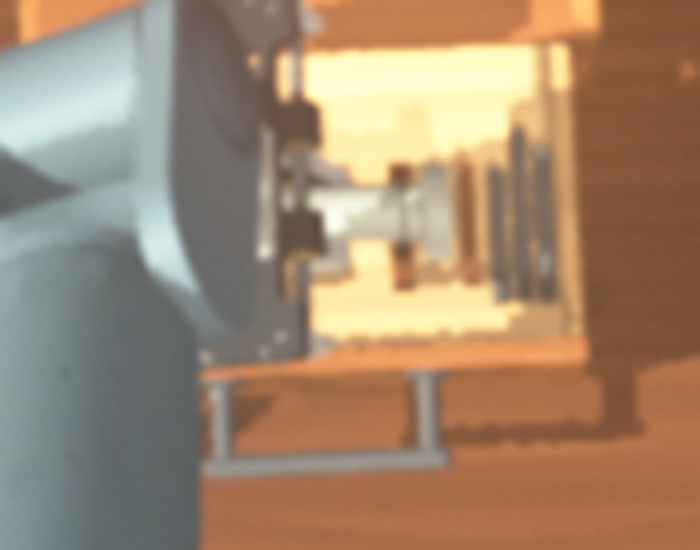

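Emit:
{"api": "move_arm", "payload": {
  "deltas": [
    [0,0.002,-0.001,-0.04,0.02,-0.12,1],
    [0,0,0,0,0,-0.1,1],
    [0,0,0,0,0,0,1]
  ]
}}

```text
clock: 16.65
tool_pos: [0.5505, 0.0441, 0.0337]
tool_rot: [2.003, 2.084, -0.328]
contact_force: [0.2, 0.7, -6.8]
finger_gap: 0.291
```

```bash
python3 go.py .5502 .0493 .046 -18.5
```

```text
t 16.65 tcp [0.5505 0.0441 0.0337] F [ 0.2  0.7 -6.8] gap 0.291 j [ 0.037  0.291  1.882 -0.386  1.005  0.213]
y ax [ 0.999  0.039 -0.001] z ax [ 0.012 -0.318 -0.948] grasp [0.5503 0.0502 0.0517]
turn [ 0.0003 -0.0003  0.0003] shift [-0.   -0.02 -0.11]
```

Emit:
{"api": "move_arm", "payload": {
  "deltas": [
    [0,0,0,0,-0.02,-0.06,1],
    [0,0,0,0,0,-0.04,1],
    [0,0,0,0,0,0,1]
  ]
}}

```text
clock: 17.02
tool_pos: [0.5506, 0.043, 0.0283]
tool_rot: [2.003, 2.084, -0.328]
contact_force: [-0.1, 0.8, -7.4]
finger_gap: 0.288
```

```bash
python3 look.py 13; python3 go.py .5502 .0493 .046 -18.5
```

```text
t 17.12 tcp [0.5507 0.0431 0.0286] F [-0.3  0.6 -6.8] gap 0.293 j [ 0.035  0.299  1.883 -0.389  0.995  0.215]
y ax [ 0.999  0.039 -0.   ] z ax [ 0.012 -0.318 -0.948] grasp [0.5505 0.0491 0.0466]
turn [ 0.0003 -0.0001  0.0003] shift [-0.01  0.   -0.01]
```

View pics/m13.png

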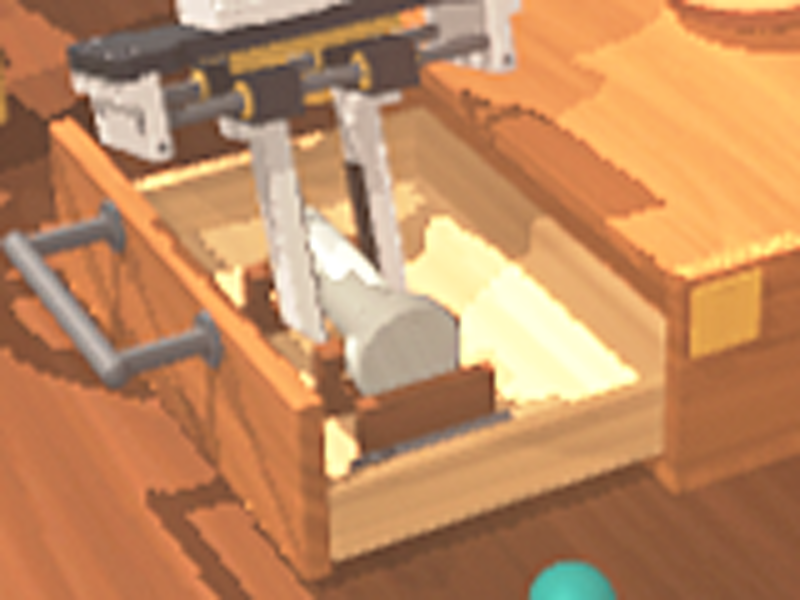

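View pics/n13.png

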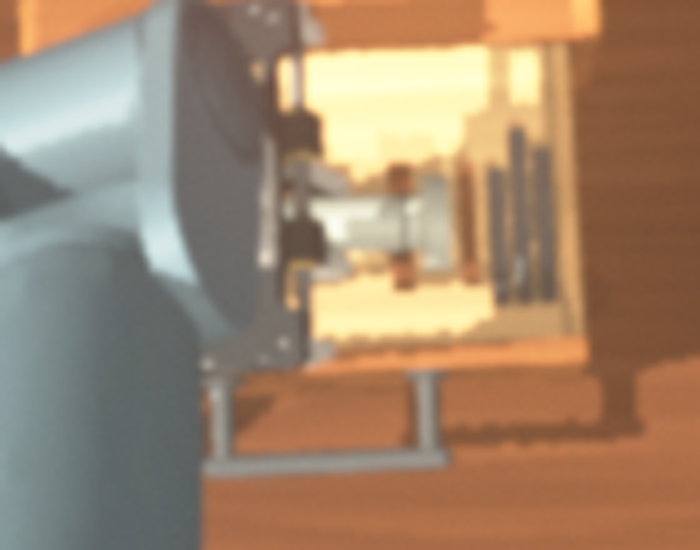

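The foot disc is down in the gap between saddle and stop (top crop 420–450). I'll lower in small steps until it touches.

Emit:
{"api": "move_arm", "payload": {
  "deltas": [
    [0,0,0,0,0,-0.03,1],
    [0,0,0,0,0,0,1]
  ]
}}

```text
clock: 17.38
tool_pos: [0.551, 0.0431, 0.0272]
tool_rot: [2.003, 2.084, -0.327]
contact_force: [0.3, 0.7, -6.0]
finger_gap: 0.29
```

Emit:
{"api": "move_arm", "payload": {
  "deltas": [
    [0,0,0,0,0,-0.03,1],
    [0,0,0,0,0,0,1]
  ]
}}

```text
clock: 17.62
tool_pos: [0.5515, 0.043, 0.0262]
tool_rot: [2.002, 2.083, -0.326]
contact_force: [-0.1, -0.6, -5.4]
finger_gap: 0.29
```

Emit:
{"api": "move_arm", "payload": {
  "deltas": [
    [0,0,0,-0.01,0,-0.03,1],
    [0,0,0,0,0,0,1]
  ]
}}

```text
clock: 17.88
tool_pos: [0.5519, 0.043, 0.0262]
tool_rot: [2.001, 2.082, -0.325]
contact_force: [-0.7, -0.7, -5.3]
finger_gap: 0.288
```

Emit:
{"api": "move_arm", "payload": {
  "deltas": [
    [0,0,0,0,0,-0.03,1],
    [0,0,0,0,0,0,1]
  ]
}}

```text
clock: 18.12
tool_pos: [0.5532, 0.0431, 0.0262]
tool_rot: [2.0, 2.08, -0.323]
contact_force: [-1.6, 0.8, -4.2]
finger_gap: 0.288
```

Emit:
{"api": "move_arm", "payload": {
  "deltas": [
    [0,0,0,-0.04,0,-0.06,1],
    [0,0,0,0,0,0,1]
  ]
}}

```text
clock: 18.38
tool_pos: [0.5538, 0.0431, 0.0261]
tool_rot: [1.997, 2.078, -0.318]
contact_force: [-2.0, -0.2, -5.6]
finger_gap: 0.296
```

```bash
python3 look.py 14; python3 go.py .5502 .0493 .046 -18.5
```

```text
t 18.48 tcp [0.5538 0.0431 0.026 ] F [-2.6  1.2  2.1] gap 0.291 j [ 0.037  0.305  1.882 -0.397  0.981  0.224]
y ax [0.999 0.041 0.01 ] z ax [ 0.023 -0.32  -0.947] grasp [0.5534 0.0492 0.044 ]
turn [ 0.0012  0.0033 -0.0003] shift [-0.07  0.    0.04]
```

View pics/m14.png

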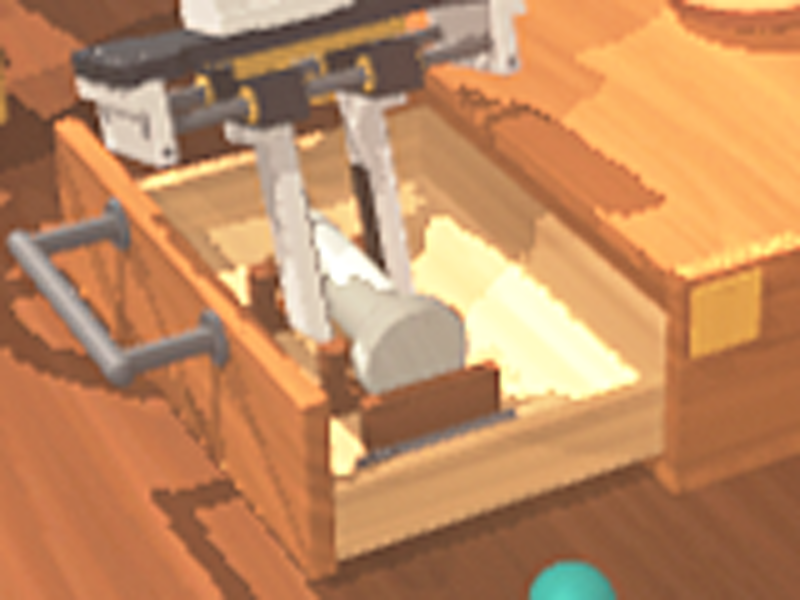

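View pics/n14.png

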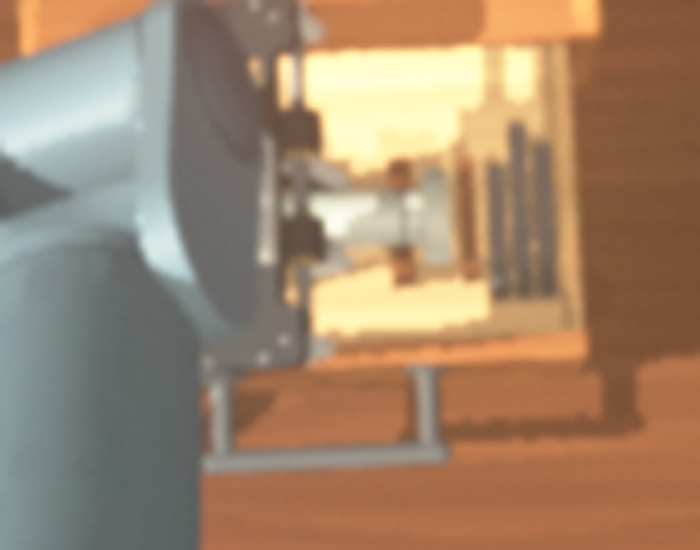

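Emit:
{"api": "move_arm", "payload": {
  "deltas": [
    [0,0,0,0,0,0,0.35],
    [0,0,0,0,0,0,0.25],
    [0,0,0,0,0,0,0.1],
    [0,0,0,0,0,0,0]
  ]
}}

```text
clock: 18.98
tool_pos: [0.5548, 0.0426, 0.026]
tool_rot: [1.996, 2.077, -0.317]
contact_force: [-0.6, -0.4, 0.5]
finger_gap: 0.494
```

```bash
python3 look.py 15; python3 go.py .5502 .0493 .046 -18.5
```

```text
t 19.07 tcp [0.5547 0.0426 0.026 ] F [-0.4  0.   0.4] gap 0.499 j [ 0.036  0.305  1.882 -0.398  0.979  0.224]
y ax [0.999 0.042 0.012] z ax [ 0.025 -0.321 -0.947] grasp [0.5543 0.0487 0.044 ]
turn [ 0.0013  0.0039 -0.0004] shift [-0.09  0.01  0.04]
```

View pics/m15.png

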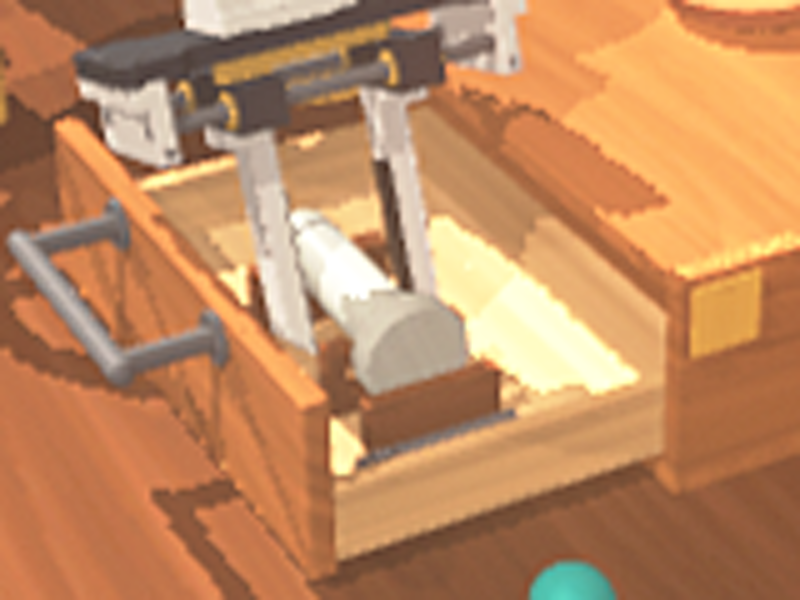

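View pics/n15.png

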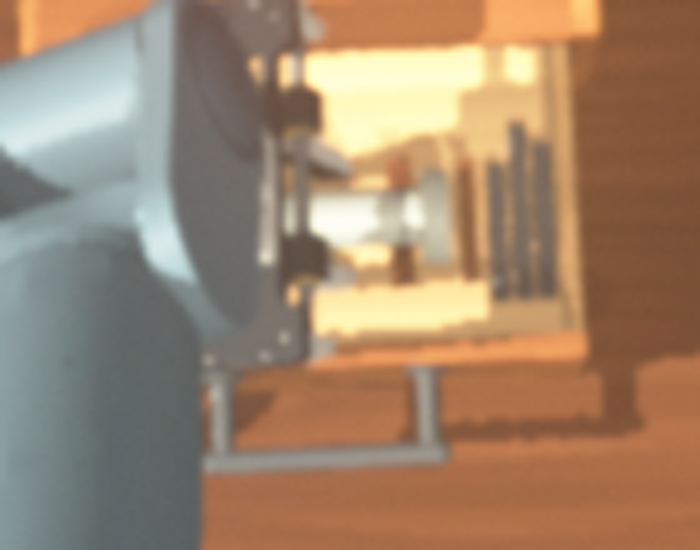

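Emit:
{"api": "move_arm", "payload": {
  "deltas": [
    [0,0,0,-0.01,0.1,0.3,0],
    [0,0,0,-0.02,0.2,0.6,0],
    [0,0,0,-0.02,0.27,0.8,0],
    [0,0,0,-0.02,0.27,0.8,0],
    [0,0,0,-0.02,0.27,0.8,0],
    [0.02,0,0,0,0,0.8,0],
    [0.03,0,0,0,0,0,0],
    [0.03,0,0,0,0,0,0],
    [0.025,0,0,0,0,0,0],
    [0,0,0,0,0,0,0]
  ]
}}

```text
clock: 20.32
tool_pos: [0.5496, 0.1039, 0.2499]
tool_rot: [2.163, 2.253, 0.059]
contact_force: [-0.3, 0.7, 0.2]
finger_gap: 0.499
```

```bash
python3 look.py 16; python3 - <<'E'
from h import *
for n in("side","top"):
  for q in("drawer_handle","cradle","foot_place","mandrel","mandrel_nose"):
    print(n,q,[(np.round(d["at"],1).tolist(),round(d["conf"],2)) for d in pinpoint(n,q)][:5])
E
python3 go.py .43 .0466 .20 0
```

```text
side drawer_handle [([253.3, 250.2], 0.77)]
side cradle [([311.0, 244.3], 0.92)]
side foot_place [([327.3, 263.5], 0.95)]
side mandrel [([350.8, 360.9], 0.97), ([323.2, 260.0], 0.8), ([324.3, 453.4], 0.59), ([319.2, 397.2], 0.56)]
side mandrel_nose [([295.6, 237.5], 0.92), ([351.3, 304.6], 0.69), ([319.8, 338.0], 0.58), ([324.2, 391.8], 0.55)]
top drawer_handle [([289.5, 300.2], 0.55)]
top cradle [([289.4, 255.8], 0.69), ([164.9, 285.9], 0.18)]
top foot_place [([315.5, 252.8], 0.64)]
top mandrel [([459.5, 324.6], 0.92), ([406.3, 273.1], 0.72), ([314.7, 250.8], 0.6), ([423.9, 308.6], 0.59)]
top mandrel_nose [([433.2, 305.9], 0.79), ([266.0, 255.8], 0.76), ([413.8, 265.8], 0.76), ([312.2, 252.2], 0.61), ([477.6, 317.8], 0.59)]
t 20.93 tcp [0.5494 0.1047 0.2485] F [ 0.9 -0.   0.3] gap 0.505 j [-0.023 -0.028  1.775  0.017  1.358 -0.068]
y ax [0.998 0.042 0.038] z ax [ 0.037  0.016 -0.999] grasp [0.5487 0.1045 0.2675]
turn [-0.0049  0.0118 -0.0005] shift [-2.39 -1.16 -1.35]
```

View pics/side16.png

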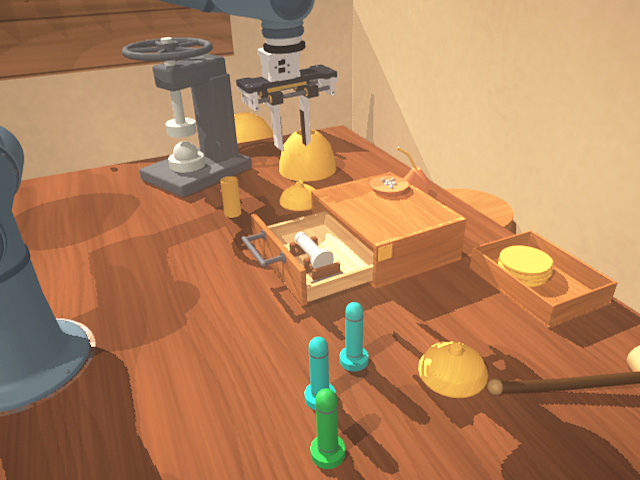

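View pics/m16.png

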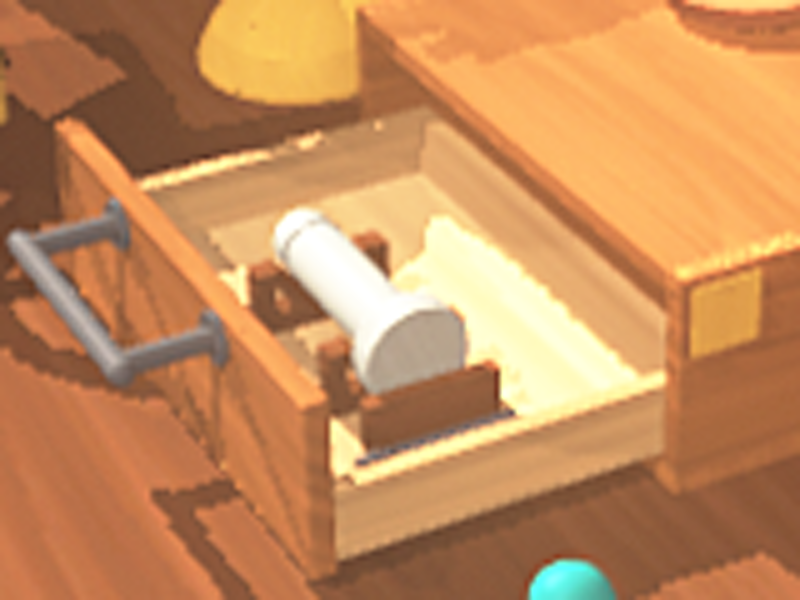

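View pics/n16.png

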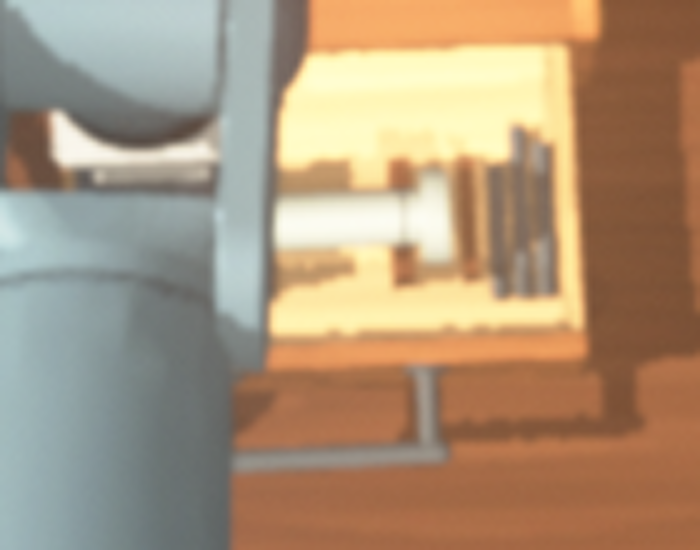

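Emit:
{"api": "move_arm", "payload": {
  "deltas": [
    [0,0.006,0,-0.8,-0.3,0,1],
    [0,0.004,0,-0.8,-0.3,0,1],
    [0,0.002,0,-0.8,-0.3,0,1],
    [-0.004,0,0,-0.8,-0.27,0,1],
    [0,0,0,0,0,0,1]
  ]
}}

```text
clock: 21.55
tool_pos: [0.3854, 0.0449, 0.248]
tool_rot: [-2.172, -2.266, -0.0]
contact_force: [0.6, 0.2, 0.8]
finger_gap: 0.017
```

```bash
python3 go.py .385 .0455 .077 0
```

```text
t 21.55 tcp [0.3854 0.0449 0.248 ] F [0.6 0.2 0.8] gap 0.017 j [-1.800e-01 -4.650e-01  2.132e+00  2.000e-03  1.476e+00 -2.220e-01]
y ax [ 0.999  0.042 -0.002] z ax [-0.002  0.002 -1.   ] grasp [0.3854 0.0449 0.267 ]
turn [-0.0006 -0.0005 -0.0006] shift [-0.01  0.01 -3.8 ]
```

Emit:
{"api": "move_arm", "payload": {
  "deltas": [
    [0,0,0,0,0,-0.8,1],
    [0,0,0,0,0,-0.8,1],
    [0,0,0,0,0,-0.8,1],
    [0,0,0,0,0,0,1]
  ]
}}

```text
clock: 22.05
tool_pos: [0.3887, 0.045, 0.1274]
tool_rot: [2.172, 2.266, 0.007]
contact_force: [-0.2, -0.5, 0.0]
finger_gap: 0.006
```

```bash
python3 look.py 17;python3 go.py .385 .0455 .077 0
```

```text
t 22.15 tcp [0.3915 0.0445 0.131 ] F [ 0.1 -0.3  0.5] gap 0.006 j [-1.780e-01 -3.310e-01  2.256e+00  2.000e-03  1.204e+00 -2.210e-01]
y ax [0.999 0.042 0.012] z ax [ 0.012  0.    -1.   ] grasp [0.3912 0.0445 0.15  ]
turn [-0.      0.0039 -0.0006] shift [-0.13  0.02 -1.46]
```

View pics/side17.png

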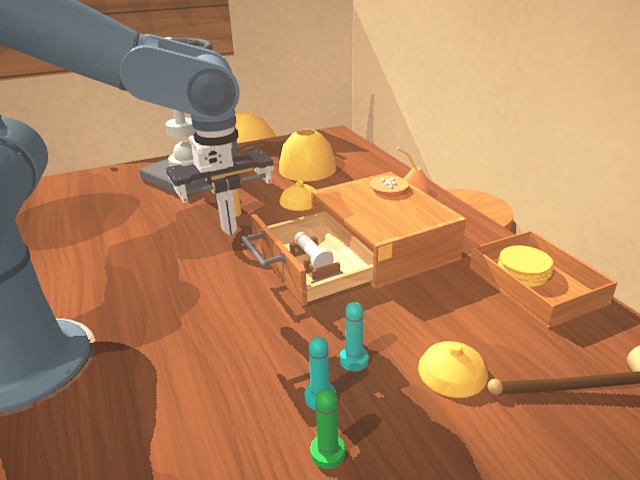

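Emit:
{"api": "move_arm", "payload": {
  "deltas": [
    [0,0.003,0,-0.1,0.02,-0.7,1],
    [0,0.001,0,-0.05,0,-0.6,1],
    [0,0,0,0,0,-0.15,1],
    [0,0,0,0,0,0,1]
  ]
}}

```text
clock: 22.65
tool_pos: [0.3929, 0.0444, 0.0663]
tool_rot: [2.163, 2.258, 0.015]
contact_force: [0.6, -0.2, 0.1]
finger_gap: 0.006
```

```bash
python3 look.py 18;python3 go.py .41 .0462 .077 0
```

```text
t 22.75 tcp [0.3932 0.0443 0.0666] F [ 0.1 -0.2  0.3] gap 0.007 j [-0.177 -0.213  2.298  0.     1.038 -0.219]
y ax [0.999 0.043 0.018] z ax [ 0.018 -0.003 -1.   ] grasp [0.3928 0.0444 0.0856]
turn [ 0.001   0.0059 -0.0007] shift [ 0.34  0.04 -0.17]
```

View pics/m18.png

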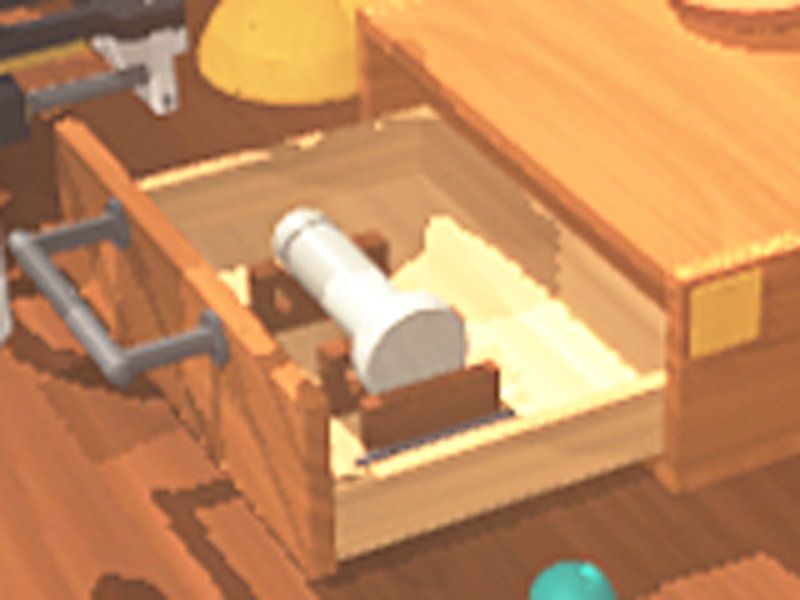

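Emit:
{"api": "move_arm", "payload": {
  "deltas": [
    [0,0.006,0,0.1,0.02,-0.27,1],
    [0,0,0,0.15,0.03,0,1],
    [0,0,0,0.2,0.01,0,1],
    [0,0,0,0.3,0.01,0,1],
    [0,0,0,0.35,0.015,0,1],
    [0,0,0,0.35,0.015,0,1]
  ]
}}

```text
clock: 23.5
tool_pos: [0.4676, 0.0494, 0.0564]
tool_rot: [2.172, 2.27, -0.009]
contact_force: [-3.6, -1.1, 1.4]
finger_gap: 0.006
```

```bash
python3 look.py 19;python3 go.py .566 .052 .077 0
```

```text
t 23.6 tcp [0.4698 0.0492 0.0572] F [ 0.7  0.4 -0.6] gap 0.003 j [-0.134  0.024  2.102 -0.005  1.014 -0.175]
y ax [0.999 0.044 0.001] z ax [ 0.001 -0.005 -1.   ] grasp [0.4698 0.0493 0.0762]
turn [ 0.0014  0.0004 -0.0011] shift [1.92 0.06 0.02]
```

View pics/m19.png

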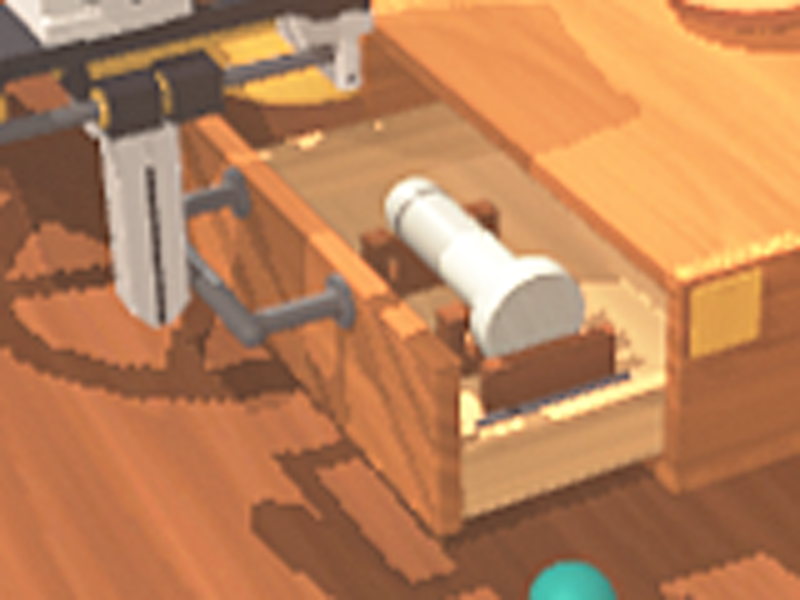

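Emit:
{"api": "move_arm", "payload": {
  "deltas": [
    [0,0,0,0.2,0.01,0,1],
    [0,0,0,0.35,0.015,0,1],
    [0,0,0,0.35,0.015,0,1],
    [0,0,0,0.3,0.012,0,1],
    [0,0,0,0.25,0.01,0,1],
    [0,0,0,0.15,0.006,0,1],
    [0,0,0,0.1,0,0,1]
  ]
}}

```text
clock: 24.48
tool_pos: [0.5537, 0.0533, 0.057]
tool_rot: [-2.169, -2.268, 0.015]
contact_force: [-3.5, 0.8, 1.3]
finger_gap: 0.003
```

```bash
python3 look.py 20;python3 go.py .566 .052 .077 0
```

```text
t 24.57 tcp [0.5545 0.0531 0.0572] F [ 0.1 -0.8  0.8] gap 0.003 j [-0.105  0.219  1.885 -0.006  1.044 -0.147]
y ax [ 0.999  0.045 -0.007] z ax [-0.007 -0.005 -1.   ] grasp [0.5546 0.0532 0.0762]
turn [ 0.0015 -0.0022 -0.0013] shift [ 0.23 -0.02  0.02]
```

View pics/m20.png

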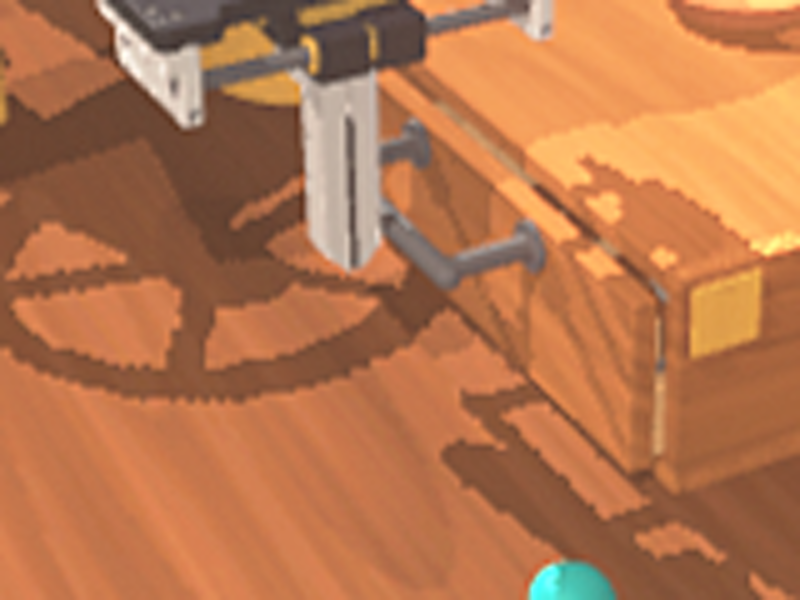

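Emit:
{"api": "move_arm", "payload": {
  "deltas": [
    [0,0,0,0.08,0.002,0,1],
    [0,0,0,0.08,0.002,0,1],
    [0,0,0,0.06,0.002,0,1],
    [0,0,0,0.06,0.002,0,1]
  ]
}}

```text
clock: 25.08
tool_pos: [0.5681, 0.0537, 0.0572]
tool_rot: [-2.169, -2.268, 0.014]
contact_force: [-4.3, -0.4, 1.5]
finger_gap: 0.003
```

Emit:
{"api": "move_arm", "payload": {
  "deltas": [
    [0,0,0,0.06,0.002,0,1],
    [0,0,0,0.06,0.002,0,1]
  ]
}}

```text
clock: 25.32
tool_pos: [0.568, 0.0537, 0.0572]
tool_rot: [-2.158, -2.26, 0.036]
contact_force: [-16.2, -1.0, 13.3]
finger_gap: 0.009
```

Emit:
{"api": "move_arm", "payload": {
  "deltas": [
    [0,0,0,0.06,0.002,0,1],
    [0,0,0,0.06,0.002,0,1]
  ]
}}

```text
clock: 25.58
tool_pos: [0.5676, 0.0537, 0.0575]
tool_rot: [-2.148, -2.252, 0.057]
contact_force: [-15.2, -0.8, 12.0]
finger_gap: 0.007
```

Emit:
{"api": "move_arm", "payload": {
  "deltas": [
    [0,0,0,-0.1,0,0,1],
    [0,0,0,-0.4,0,0,1],
    [0,0,0,-0.6,0,0.3,1],
    [0,0,0,-0.6,0,0.6,1],
    [0,0,0,-0.5,0,0.8,1],
    [0,0,0,0,0,0.8,1],
    [0,0,0,0,0,0,1]
  ]
}}

```text
clock: 26.45
tool_pos: [0.4594, 0.0528, 0.1875]
tool_rot: [-2.158, -2.261, 0.042]
contact_force: [0.5, -0.3, 0.1]
finger_gap: 0.006
```

```bash
python3 look.py 21; python3 - <<'E'
from h import *
st()
ch=np.array([.736,.0591]);yaw=.0405
def W(L):
    c,s=np.cos(yaw),np.sin(yaw); return np.array([ch[0]+c*L[0]-s*L[1],ch[1]+s*L[0]+c*L[1],L[2]])
for o in(0,.004,.008): print(o,proj("side",W([-.152-o,-.055,.074])).round(1),proj("top",W([-.152-o,-.055,.074])).round(1))
for q in("pipe","canopy_a","mandrel_nose"):
    print(q,[(np.round(d["at"],1).tolist(),round(d["conf"],2)) for d in pinpoint("top",q)][:5])
E
```

```text
t 26.55 tcp [0.457  0.053  0.1836] F [ 0.2  0.1 -0.9] gap 0.006 j [-0.124 -0.167  2.024 -0.012  1.322 -0.168]
y ax [ 0.998  0.046 -0.038] z ax [-0.038 -0.007 -0.999] grasp [0.4577 0.0532 0.2026]
0 [335.  243.4] [310.3 238.5]
0.004 [333.2 243.9] [310.4 240.1]
0.008 [331.5 244.4] [310.4 241.7]
pipe [([167.4, 286.2], 0.86), ([285.2, 191.2], 0.65)]
canopy_a [([179.9, 218.6], 0.87)]
mandrel_nose [([435.9, 304.9], 0.92), ([413.8, 267.6], 0.84), ([475.9, 317.1], 0.7)]
```

View pics/m21.png

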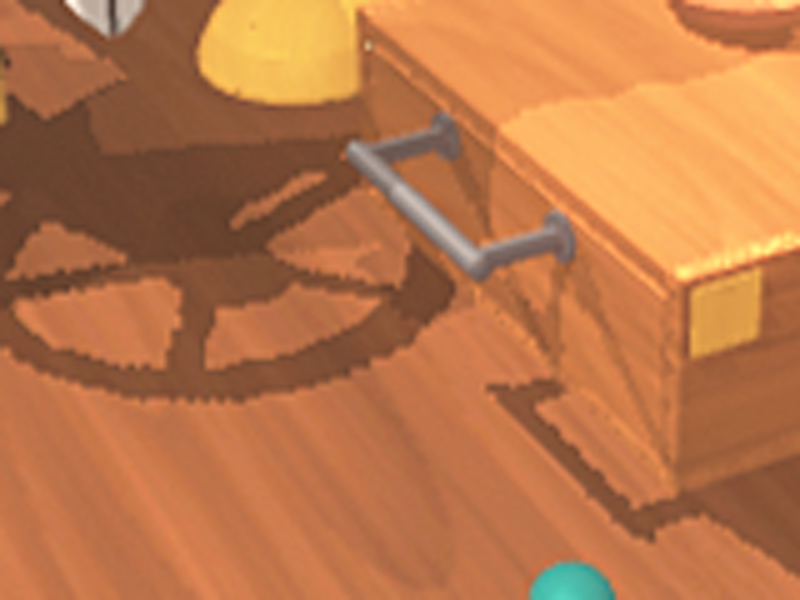

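View pics/top21.png

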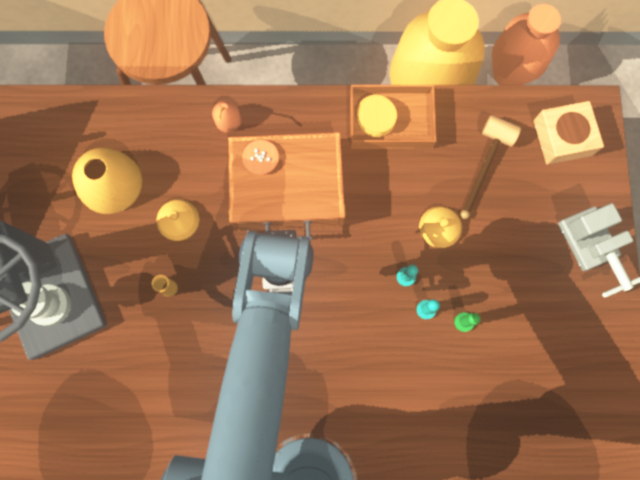

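The drawer front is flush with the chest. The handle end is at side (335,243), which is exactly where the model puts it when shut. Pipe, both canopies and the painted look-alikes have not moved. The robot is clear, so I'll hand in.

```bash
python3 -c "
from cell import *
print(job_done())"
```

```text
the job is handed in; nothing more can be done
None
```

The steel mandrel is put away and the drawer is shut; I handed the job in at about 26.6 s of the 61 s allowed.

**What I did:** I pulled the drawer to about 155 mm of its 160 mm travel. I gripped the grey steel mandrel by its shank and lifted it clear. I turned it level over the drawer and lowered it into the saddles in millimetre steps. I let go only after the wrist force showed the saddles were carrying it. I then pushed the drawer shut against its stop with about 16 N along the push.

**Last checks:**
- **Mandrel:** before shutting, both cameras showed it lying in both notches, nose to +y, with the foot disc in the gap between the end stop and the saddle. It still lay there about 40 mm into the push; once the drawer was shut it could not be seen.
- **Drawer:** its front is flush with the chest, and the handle is where the model puts it when shut, within a pixel.
- **Bystanders:** the pipe, both canopies and the three painted look-alikes appear unmoved. In the last top view the network found only one canopy; the other I checked by eye.
- **Robot:** the arm was clear and the force reading was near zero.

**Small disagreements:**
- Camera and arm estimates of the foot position differed by 2 to 3 mm, which is within the 5 mm play.
- The drawer slid 2 to 3 mm towards shut as the mandrel seated.

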